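# Stopper the ink flask

## Robot

A 7-joint arm with a two-finger parallel gripper is mounted at the origin on a cart in front of the work surface, level with it; the furniture and walls round the work are solid. World frame = base frame: x ahead of the robot, y to its left, z up, the work surface at z = 0. Lengths are in m, angles in rad, forces in N, time in s.
With the tool pointing down it reaches from about 0.425 to 0.925 m from the base axis. Payload 6.8 kg.
Tool frame: the origin (TCP) lies midway between the tips of the shut fingers; the grasp point (between the pads) lies 19 mm behind it; y points along the fingers, z is the direction in which the jaws open and shut, and the axes are right-handed (so a half turn about y gives the same grasp; the last joint's range is limited). The gripper opens to 85 mm and grips with 20 to 120 N. Pads are 22 mm wide; open, the fingers measure 114 mm over their backs; the gripper's body (76 mm by 85 mm) begins 54 mm behind the grasp point. The pads swing forward as they close: fully open they stand 13 mm farther back than shut.
Start: joints at [-1.419, 0.477, 0.022, 1.555, -0.011, 1.109, -0.083], TCP at [0.173, 0.652, 0.231] pointing down, gripper open.
Joint ranges: [-2.96, 2.96], [-0.34, 2.1], [-1.41, 1.46], [0.24, 2.44], [-1.37, 4.51], [0.17, 1.92], [-2.96, 2.96]. Speed limits (rad/s): [2.39, 2.39, 3.14, 3.14, 3.14, 3.14, 3.14].

## Interface

Orientations are given as a unit quaternion [w, x, y, z].
In Python, from station import bot gives the robot as it stands. The module is installed in compiled form; this text tells all that it offers.
- The arm moves only by the shell command python3 -m crank 'ROWS' [FORCE]. ROWS is JSON, a list of rows, each an object with "linear": the shift along the tool's x, y, z in m, a list of three; "dr": the turn, a rotation vector about the tool's x, y, z in degrees, a list of three; "hand": the gripper command: -1 is shut, 1 is fully open, values between are in proportion. A call has 1 to 10 rows; each row is the pose to reach, as a shift and turn from the pose commanded when the call began, along the tool's axes at that moment; what a row does not reach only later rows make up. A row lasts 1/12 s, in which the tool goes at most 41.7 mm and 7.16 degrees, less where a joint would pass 70% of its speed; a pose out of reach is approached as far as the arm can. A call with a gripper value outside its range is refused whole. The fingers move at their own pace and stop on an object; FORCE is the grip in N (left out, the last holds). Time passes only in rows, so rows that repeat a pose let the fingers close. It gives the time, the measured TCP pose, the force and the opening at its end, in the units of the state.
- bot.get_obs(): the state, without advancing time (a new reading comes with each control period).
- bot.read_camera(name): name is "side" or "top" or "wrist"; returns the picture (420x560x3 uint8, blue, green, red); there is no depth.
- bot.camera_params(name): a dict with "K" (3x3 intrinsics, pixels), "k1" (the pictures are not rectified: a ray, as slopes to the right and down, at radius r is drawn at 1 + k1 r^2 times it, then the intrinsics apply), "R" (3x3) and "t" (3): a world point X has camera coordinates R X + t; the wrist camera has in their place "hand_eye" (4x4, takes a point from camera to tool coordinates, whose origin is the TCP and whose axes are the tool frame's). Camera axes: x right, y down, z forward; pixel columns grow to the right and rows downward; lengths in m; the calibration is good to about 2 mm. A picture is of the moment at which its call begins: read the wrist's pose just before it. camera_params takes no time and is no camera call.
- bot.hand_in(): hands the job in, once; it reports no verdict.
Trained networks look in the newest picture that a camera, given by its name, has taken for a name from the list of things; names that differ only in an ending like _2 or _b are one class to them, and where a whole thing is asked for, a point or a joint stands for the part that bears it (a point fixed in the world has none). Each returns a list of dicts, best first, with "score" (0 to 1); they miss things now and then, are a little off and sometimes report something else, mostly with a low value. They report only what shows in the picture. A call takes as long as a camera call. They do not tell look-alikes from the thing itself.
- bot.search_frame(camera, target): "extent" ([left, top, right, bottom] in pixels, round what is visible of it).
- bot.cut_out(camera, target): "pixels" (420x560 bool, what is visible of it) and "extent" ([left, top, right, bottom] in pixels, round what is visible of it).
- bot.place_of(camera, target): "xy" ([column, row] in pixels: a listed point, or the origin of a listed thing).
The state is a dict: "t": time; "q": joint angles; "joint_vel": joint speeds; "joint_torque": joint torques, N m; "eef_pos": TCP position; "tool_rot": TCP orientation; "contact_force": force on the tool from outside, world axes, zero at the start; "torque": the same for the moment, N m; "gripper_width": opening from 0.0 (shut) to 1.0 (fully open).
Only numpy, scipy, OpenCV 4.12 (cv2) and the standard library are available. Lean on these libraries where they do the work, as an engineer would, in place of code of your own. Each camera call takes 0.05 s, during which the arm holds its last target. There are 200 camera calls.

## Task

Close up the flask after filling: take the funnel out of its neck and stand it upright in the empty pot. Then take the stopper that lies on the desk, park it plug first and fully home in the sloping stand and let go of it; then take it again and set it upright in the flask's neck, with the flange fully down on the rim. Keep flask and pot standing about where they are, and leave the other things on the desk alone.

Things in the scene. Friction and masses are not known exactly. Their poses are not given: they have to be found in the camera images.
- funnel_collar (a point): steel funnel, 98 mm tall, 0.12 kg, standing in the flask: straight round collar on top (60 mm diameter, 30 mm tall, 2 mm wall), cone 26 mm tall, stem 42 mm long (16 to 13 mm diameter). This point: centre of the collar, on the axis, 15 mm below the top edge, 83 mm above the stem's end; z up. Seated in the pot, the cone rests on the pot's rim and this point is about 20 mm above that rim
- pot_rim (a point): white faceted ceramic pot, empty, 88 mm tall, outside about 67 mm across, opening about 52 mm across, loose, 0.35 kg. This point is the centre of its mouth, at rim height; z is up.
- flask_mouth (a point): white ceramic flask, loose, 0.7 kg, 131 mm tall: round body 86 mm across up to 45 mm height, then a shoulder up to a neck from 85 mm. Neck 42 mm outside at the top; its bore tapers from 32 mm diameter at the mouth to 24 mm 45 mm further down. This point: centre of the mouth, at rim height; z up. The funnel stands in it at the start
- stopper_barrel (a point): white ceramic stopper, 88 mm long, 0.12 kg: tapered plug 40 mm long, octagonal flange, then a plain round barrel (its handle), 24 mm diameter, 42 mm long. This point: on the axis in mid-barrel, 67 mm from the plug's tip, 21 mm from the barrel's end; z runs from plug to barrel end. It starts lying on flange and plug tip, its axis rising 0.23 rad to the barrel, this point 25 mm above the desk
- stopper_seat (a point): the same stopper: point on its axis in the underside of the flange, 40 mm from the plug's tip, 27 mm from the barrel point; same axes. The plug widens from 20 mm diameter at the tip to 29 mm here; the flange is 38 mm across flats, 6 mm thick
- stand_mouth (a point): sloping wooden stand fixed to the desk: foot 80x100x12 mm and on it a round cup, 44 mm outside, leaning 40 degrees from vertical. Its tapered bore (34 mm diameter at the mouth, 29 mm at the bottom, 43 mm deep) takes the stopper's plug until the flange lies on the rim. This point: centre of the cup's mouth, 59 mm above the desk; z points out of the cup along its axis
- well_center (a point): bystander: cut glass inkwell with brass lid, 47 mm across, 48 mm tall; this point is its centre
- notes_center (a point): bystander: yellow note block, 51x38x8 mm; this point is its centre
Mind the look-alikes: they are no part of the job. Of the things shaped like the part that bears stopper_barrel, the white one is meant.

How it is judged:
On the way, in this order (a step that is already met when the one before it is completed fails the run):
1. the funnel stands upright in the pot, let go (horizontal distance between funnel_collar and pot_rim below 0.012 m and z of funnel_collar in the frame of pot_rim below 0.032 m and angle between funnel_collar's own z axis and vertical below 0.25 rad and contact force between the fingers and funnel below 0.1 N), for 0.2 s.
2. the stopper is parked fully home in the sloping stand, let go (distance between stopper_seat and stand_mouth below 0.01 m and angle between the z axis of stopper_seat and the z axis of stand_mouth, either way round below 0.2 rad and contact force between the fingers and stopper below 0.1 N), for 0.2 s.
3. the stopper is taken out of the stand again in the gripper (distance between stopper_seat and stand_mouth above 0.05 m and contact force between the fingers and stopper above 0.5 N), for 0.1 s.
At the end, for the whole second after the job is handed in: stopper in the flask: flange within 4 mm of the rim, 5 mm of centre, 0.09 rad of the neck, at rest; flask and pot upright (0.06 rad), within 50 mm of their start; funnel in the pot: within 12 mm of centre, collar point under 32 mm above the rim, tilt under 0.25 rad (horizontal distance between stopper_seat and flask_mouth below 0.005 m and z of stopper_seat in the frame of flask_mouth below 0.004 m and angle between the z axis of stopper_seat and the z axis of flask_mouth, either way round below 0.09 rad and angle between each of flask_mouth, pot_rim's own z axis and vertical below 0.06 rad and distance of each of flask_mouth, pot_rim from where it was at the start of the episode below 0.05 m and linear speed of stopper below 0.02 m/s and horizontal distance between funnel_collar and pot_rim below 0.012 m and z of funnel_collar in the frame of pot_rim below 0.032 m and angle between funnel_collar's own z axis and vertical below 0.25 rad); the robot touches nothing.
It fails at once if flask or pot tipped by more than 0.35 rad (angle between any of flask_mouth, pot_rim's own z axis and vertical above 0.35 rad).
It fails at once if a bystander moved by more than 30 mm (distance of any of well_center, notes_center from where it was at the start of the episode above 0.03 m).
It also fails if it takes over 72 s, if anything falls off the work surface, if the arm or the gripper's body presses on something with over 40 N, if the wrist force passes 120 N, or if a joint passes its speed limit or range.

## Working session

There is one attempt and no reset: what is moved stays moved. The work goes in short steps, Python scripts to look and compute and a shell command to move; the robot and the scene stay as the last step left them, time stands still between calls to the robot, and variables do not carry over. Pictures are saved under pics/ and viewed, about 8 in all and at most 12, crops included, and the job is handed in when it is done.

```bash
mkdir -p pics; ls; python3 - <<'E'
from station import bot
import cv2,numpy as np
o=bot.get_obs();print({k:np.round(v,3).tolist() for k,v in o.items()})
a=bot.read_camera("side");b=bot.read_camera("top")
for n in("side","top","wrist"):print(n,bot.camera_params(n))
cv2.imwrite("pics/side.png",a);cv2.imwrite("pics/top.png",b)
for c in("side","top"):
  for t in("funnel_collar","pot_rim","flask_mouth","stopper_barrel","stopper_seat","stand_mouth","well_center","notes_center"):
    print(c,t,[(np.round(d["xy"]).tolist(),round(d["score"],2)) for d in bot.place_of(c,t)][:4])
E
```

```text
pics
{'t': 0.0, 'q': [-1.419, 0.478, 0.022, 1.556, -0.011, 1.109, -0.083], 'joint_vel': [-0.001, -0.001, 0.001, -0.001, -0.001, 0.001, -0.001], 'joint_torque': [-0.0, -59.645, 1.608, -28.12, 0.012, 0.009, -0.0], 'eef_pos': [0.173, 0.652, 0.23], 'tool_rot': [-0.701, 0.702, -0.092, 0.092], 'contact_force': [0.533, 0.341, 1.465], 'torque': [0.028, 0.087, 0.017], 'gripper_width': 1.001}
side {'K': array([[463.37503464,   0.        , 277.7077332 ],
       [  0.        , 463.37503464, 202.41689748],
       [  0.        ,   0.        ,   1.        ]]), 'k1': -0.09019611460716055, 'R': array([[ 0.95092517, -0.30876104,  0.0201976 ],
       [-0.1667523 , -0.56636244, -0.80711044],
       [ 0.26064343,  0.76413363, -0.59005491]]), 't': array([-0.46951887,  0.19579418,  1.14120481])}
top {'K': array([[441.55353359,   0.        , 286.97469147],
       [  0.        , 441.55353359, 212.41737068],
       [  0.        ,   0.        ,   1.        ]]), 'k1': -0.0462238503804081, 'R': array([[-0.02845196, -0.99944201, -0.01749721],
       [-0.99352908,  0.03020046, -0.10948923],
       [ 0.10995656,  0
[... 886 characters left out ...]
), ([273.0, 241.0], 0.6)]
side stand_mouth [([274.0, 230.0], 0.38)]
side well_center [([343.0, 266.0], 0.88)]
side notes_center [([284.0, 188.0], 0.47)]
top funnel_collar [([164.0, 228.0], 0.6), ([358.0, 156.0], 0.51), ([186.0, 167.0], 0.22)]
top pot_rim [([426.0, 198.0], 0.64)]
top flask_mouth [([167.0, 229.0], 0.73)]
top stopper_barrel [([288.0, 215.0], 0.84), ([424.0, 255.0], 0.82), ([346.0, 220.0], 0.72), ([235.0, 233.0], 0.65)]
top stopper_seat [([411.0, 263.0], 0.94), ([238.0, 224.0], 0.88), ([351.0, 213.0], 0.84), ([297.0, 220.0], 0.68)]
top stand_mouth []
top well_center [([285.0, 213.0], 0.73), ([360.0, 157.0], 0.71)]
top notes_center [([187.0, 167.0], 0.76), ([359.0, 154.0], 0.49)]
```

```bash
python3 - <<'E'
import cv2,numpy as np
a=cv2.imread("pics/side.png");b=cv2.imread("pics/top.png")
a=cv2.resize(a[100:400,100:480],None,fx=2,fy=2,interpolation=cv2.INTER_CUBIC)
cv2.imwrite("pics/side2.png",a)
cv2.imwrite("pics/top2.png",cv2.resize(b[100:330,100:480],None,fx=2.1,fy=2.1,interpolation=cv2.INTER_CUBIC))
E
```

```text
(no output)
```

View pics/side2.png

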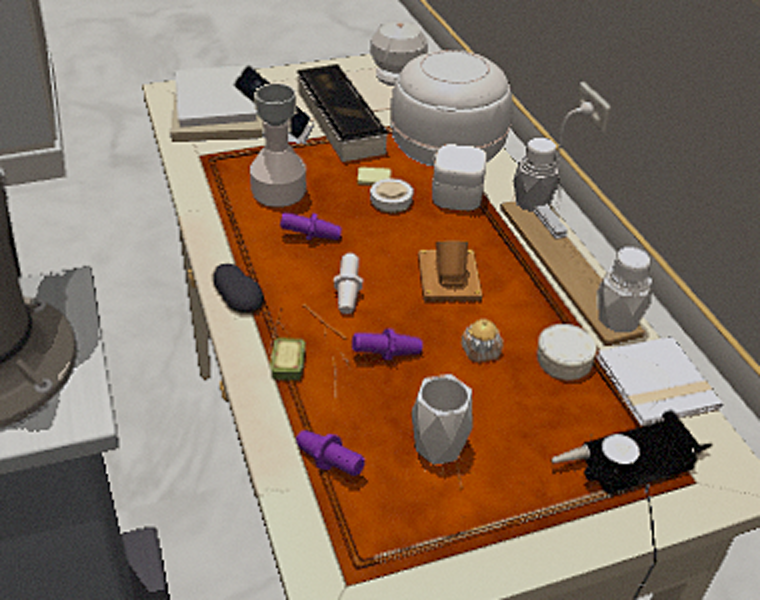

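View pics/top2.png

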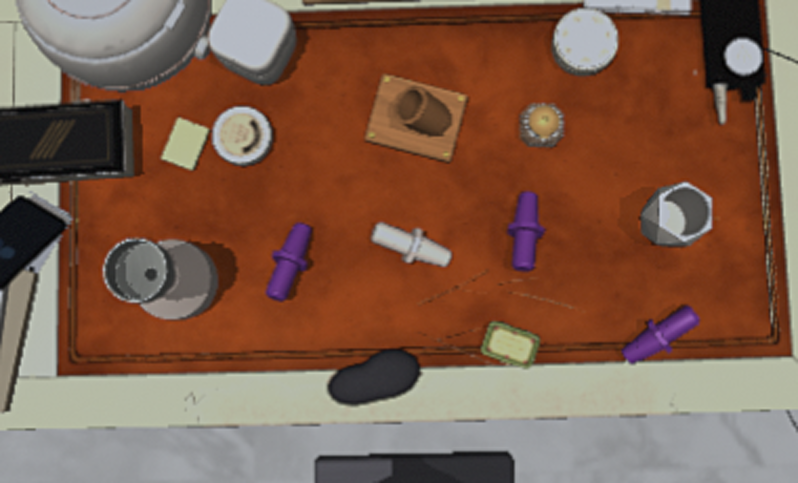

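The top view shows four stopper-shaped things. In full-image pixels they are white at (295,216), and purple at (238,224), (351,213) and (415,258). The white one is meant, with its barrel towards the left of the image. The funnel and flask are at about (167,229), the pot at (422,201), the stand at (298,152), the inkwell at (358,158) and the notes at (188,168). The side view agrees.

```bash
cat > h.py <<'E'
import cv2,numpy as np
from scipy.spatial.transform import Rotation as Rn
from station import bot
def ray(cam,px,obs=None):
    p=bot.camera_params(cam)
    s=cv2.undistortPoints(np.array([[px]],float),p["K"],np.array([p["k1"],0,0,0]))[0,0]
    d=np.array([*s,1.])
    if cam=="wrist":
        T=toolT(obs)@p["hand_eye"]; R=T[:3,:3];c=T[:3,3];d=R@d
    else: d=p["R"].T@d;c=-p["R"].T@p["t"]
    return c,d/np.linalg.norm(d)
def toolT(o):
    w,x,y,z=o["tool_rot"];T=np.eye(4);T[:3,:3]=Rn.from_quat([x,y,z,w]).as_matrix();T[:3,3]=o["eef_pos"];return T
def tri(*rs):
    A=sum(np.eye(3)-np.outer(d,d) for c,d in rs);b=sum((np.eye(3)-np.outer(d,d))@c for c,d in rs)
    x=np.linalg.solve(A,b);return x,[round(float(np.linalg.norm(np.cross(x-c,d))),4) for c,d in rs]
def atz(r,z): c,d=r;return c+d*(z-c[2])/d[2]
def proj(cam,X,obs=None):
    p=bot.camera_params(cam)
    if cam=="wrist":
        T=np.linalg.inv(toolT(obs)@p["hand_eye"]);R,t=T[:3,:3],T[:3,3]
    else:R,t=p["R"],p["t"]
    q=cv2.projectPoints(np.array([X],float),cv2.Rodrigues(R)[0],t,p["K"],np.array([p["k1"],0,0,0]))[0]
    return q[0,0]
def rows(X,Rt=None,o=None):
    "shift in tool axes + turn (deg) to reach TCP X, rotation Rt"
    o=o or bot.get_obs();T=toolT(o);l=T[:3,:3].T@(np.array(X)-T[:3,3])
    r=np.degrees(Rn.from_matrix(T[:3,:3].T@(T[:3,:3] if Rt is None else Rt)).as_rotvec())
    print("lin",np.round(l,4).tolist(),"dr",np.round(r,2).tolist())
E
python3 - <<'E'
from h import *
print("pot",tri(ray("side",(322,298)),ray("top",(426,198))))
for n,a,b in(("barrel",(275,231),(288,215)),("seat",(273,241),(297,219)),("well",(343,266),(360,157))):print(n,tri(ray("side",a),ray("top",b)))
print("funnel",tri(ray("side",(237,149)),ray("top",(165,228.5))))
bot_=bot.read_camera("side");t=bot.read_camera("top")
for cam,tt in(("side","flask_mouth"),("top","flask_mouth"),("side","funnel_collar"),("top","funnel_collar"),("side","stand_mouth"),("top","stand_mouth"),("top","pot_rim"),("top","stopper_barrel")):
  for d in bot.cut_out(cam,tt)[:4]:
    m=d["pixels"];ys,xs=np.nonzero(m);print(cam,tt,round(d["score"],2),np.round(d["extent"]),xs.mean().round(1),ys.mean().round(1))
print("toolR",np.round(toolT(bot.get_obs()),3))
A=cv2.resize(bot_[200:265,225:355],None,fx=5,fy=5,interpolation=cv2.INTER_CUBIC)
B=cv2.resize(t[125:240,255:335],None,fx=5,fy=5,interpolation=cv2.INTER_CUBIC)[:, :]
A=cv2.copyMakeBorder(A,0,max(0,B.shape[0]-A.shape[0]),0,0,cv2.BORDER_CONSTANT);im=np.hstack([A[:B.shape[0]],B])
print(im.shape);cv2.imwrite("pics/crop.png",cv2.resize(im,None,fx=.76,fy=.76))
E
```

```text
pot (array([ 0.50258287, -0.28659147,  0.08233342]), [0.0021, 0.0021])
barrel (array([0.48512856, 0.01188337, 0.03760344]), [0.0038, 0.0038])
seat (array([ 0.47530716, -0.00785031,  0.0209252 ]), [0.002, 0.002])
well (array([ 0.61358835, -0.15779081,  0.02753974]), [0.0014, 0.0014])
funnel (array([0.44814648, 0.25527373, 0.16490641]), [0.0005, 0.0005])
side flask_mouth 0.6 [306. 286. 337. 331.] 320.9 309.4
side flask_mouth 0.59 [226. 161. 253. 206.] 238.2 184.8
top flask_mouth 0.9 [166. 212. 201. 253.] 188.6 234.2
side funnel_collar 0.68 [229. 140. 248. 164.] 237.2 151.3
side funnel_collar 0.44 [267. 228. 282. 258.] 273.4 241.3
top funnel_collar 0.95 [149. 214. 184. 247.] 166.1 228.6
top pot_rim 0.79 [402. 186. 439. 217.] 422.1 201.8
top pot_rim 0.25 [168. 211. 203. 252.] 188.2 234.2
top stopper_barrel 0.92 [226. 205. 246. 243.] 237.3 225.0
top stopper_barrel 0.87 [339. 189. 358. 231.] 349.3 210.0
top stopper_barrel 0.84 [399. 248. 432. 273.] 414.4 259.3
top stopper_barrel 0.8 [278. 206. 312. 228.] 294.6 215.8
toolR [[ 0.966 -0.     0.257  0.173]
 [-0.257  0.     0.966  0.652]
 [-0.    -1.     0.     0.231]
 [ 0.     0.     0.     1.   ]]
(575, 1050, 3)
```

View pics/crop.png

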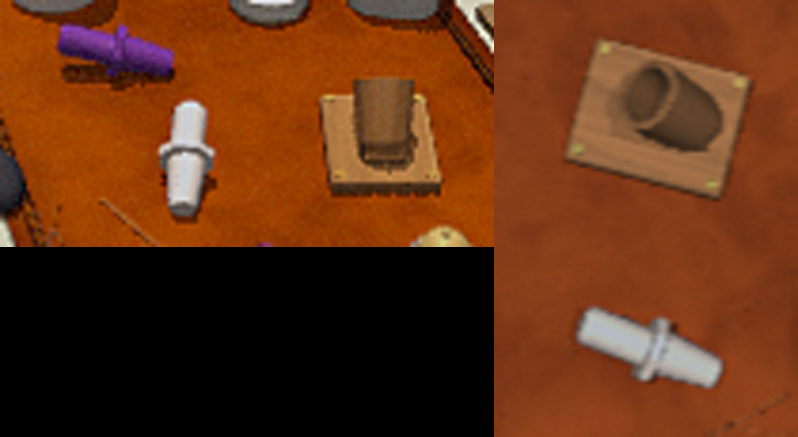

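The crop confirms the white stopper: its barrel points to the upper left in the top view and the flange is at about (297,217). The stand's mouth opens towards image left (+y).

```bash
python3 - <<'E'
from h import *
for c in("side","top"):
  p=bot.camera_params(c);print(c,"center",np.round(-p["R"].T@p["t"],3))
print("funnel",atz(ray("top",(166.2,228.6)),.1775), tri(ray("side",(237.2,151.3)),ray("top",(166.2,228.6))))
print("pot",atz(ray("top",(425.9,202)),.088),atz(ray("side",(321.5,296.5)),.088),atz(ray("top",(426,198)),.088),atz(ray("side",(322,298)),.088))
f=lambda x,y:(255+(x-494)/3.8,125+y/3.8)
C=[atz(ray("top",f(*q)),.012) for q in((603,42),(748,82),(722,195),(570,160))]
print("foot",np.round(C,4).tolist(),np.mean(C,0))
print("mouth",atz(ray("top",f(652,95)),.059))
for q,z in(((590,325),.03),((655,348),.02),((712,372),.012)):print("st",atz(ray("top",f(*q)),z))
e=np.array(C[0])+C[3]-C[1]-C[2];print("axis yaw",np.degrees(np.arctan2(e[1],e[0])))
rows([.448,.256,.29])
E
```

```text
side center [ 0.182 -0.906  0.841]
top center [3.780e-01 1.000e-03 1.029e+00]
funnel [0.44731658 0.24909875 0.1775    ] (array([0.44849385, 0.25512888, 0.15718491]), [0.0005, 0.0005])
pot [ 0.49521317 -0.28473548  0.088     ] [ 0.49864204 -0.28671377  0.088     ] [ 0.5038692 -0.2855038  0.088    ] [ 0.49803499 -0.2910571   0.088     ]
foot [[0.6721, 0.0179, 0.012], [0.6437, -0.0713, 0.012], [0.573, -0.0526, 0.012], [0.598, 0.0403, 0.012]] [ 0.62170015 -0.01640365  0.012     ]
mouth [ 0.62534581 -0.01096347  0.059     ]
st [0.49299334 0.03019815 0.03      ]
st [ 0.47896933 -0.00840148  0.02      ]
st [ 0.46407277 -0.04263865  0.012     ]
axis yaw 73.66730853437151
lin [0.3672, -0.0587, -0.3125] dr [0.0, 0.0, 0.0]
```

```bash
python3 -m crank '[{"linear":[0.03,-0.05,-0.03],"dr":[0,0,0],"hand":1},{"linear":[0.06,-0.059,-0.06],"dr":[0,0,0],"hand":1},{"linear":[0.09,-0.059,-0.09],"dr":[0,0,0],"hand":1},{"linear":[0.12,-0.059,-0.12],"dr":[0,0,0],"hand":1},{"linear":[0.15,-0.059,-0.15],"dr":[0,0,0],"hand":1},{"linear":[0.18,-0.059,-0.18],"dr":[0,0,0],"hand":1},{"linear":[0.21,-0.059,-0.21],"dr":[0,0,0],"hand":1},{"linear":[0.24,-0.059,-0.24],"dr":[0,0,0],"hand":1},{"linear":[0.27,-0.059,-0.27],"dr":[0,0,0],"hand":1},{"linear":[0.3,-0.059,-0.29],"dr":[0,0,0],"hand":1}]'
python3 - <<'E'
from h import *
o=bot.get_obs();w=bot.read_camera("wrist")
cv2.imwrite("pics/w1.png",w)
for t in("funnel_collar","flask_mouth"):
  for d in bot.cut_out("wrist",t)[:2]:
    ys,xs=np.nonzero(d["pixels"]);print(t,round(d["score"],2),np.round(d["extent"]))
  print([(d["xy"],d["score"]) for d in bot.place_of("wrist",t)])
d=bot.cut_out("wrist","funnel_collar")
if d:
  # top rim circle fit: intersect upper silhouette with z=.1775 is rough; report extents
  l,t,r,b=d[0]["extent"]
  print(atz(ray("wrist",((l+r)/2,t),o),.1775),atz(ray("wrist",((l+r)/2,b),o),.1775))
rows([.448,.253,.2],o=o)
E
```

```text
t: 2.23
eef_pos: [0.377, 0.309, 0.2906]
tool_rot: [0.701, -0.701, 0.092, -0.091]
contact_force: [1.2, 0.3, 0.4]
gripper_width: 1.0
funnel_collar 0.87 [213. 247. 282. 316.]
[([244.7, 284.6], 0.96)]
flask_mouth 0.79 [225. 197. 290. 260.]
[]
[0.40518951 0.2687195  0.1775    ] [0.47451888 0.2477532  0.1775    ]
lin [0.083, 0.0906, -0.036] dr [0.0, 0.0, 0.0]
```

View pics/w1.png

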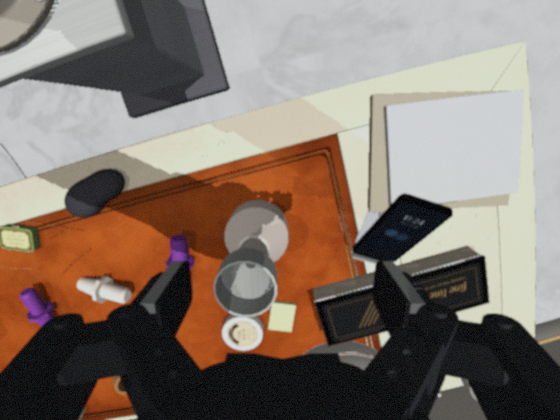

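```bash
python3 - <<'E'
from h import *
o=bot.get_obs()
print(atz(ray("wrist",(246,287),o),.1775),atz(ray("wrist",(244.7,284.6),o),.1625))
# fit collar rim ellipse by edges
w=cv2.imread("pics/w1.png")
best=[]
g=cv2.GaussianBlur(cv2.cvtColor(w,cv2.COLOR_BGR2GRAY),(3,3),0).astype(float)
gx,gy=cv2.Sobel(g,6,1,0),cv2.Sobel(g,6,0,1);G=np.hypot(gx,gy)
for x in np.arange(.435,.461,.0015):
  for y in np.arange(.238,.266,.0015):
    s=0
    for a in np.arange(0,2*np.pi,.1):
      u,v=proj("wrist",(x+.03*np.cos(a),y+.03*np.sin(a),.1775),o);s+=min(G[int(round(v)),int(round(u))],150)
    best.append((s,x,y))
print(sorted(best)[-6:])
rows([.448,.253,.2],o=o)
E
```

```text
[0.44246476 0.25929192 0.1775    ] [0.44763774 0.25466805 0.1625    ]Traceback (most recent call last):
  File "<stdin>", line 13, in <module>
  File "h.py", line 19, in proj
    p=bot.camera_params(cam)
ValueError: time passes only in moves, steps and waits
```

```bash
python3 - <<'E'
import re
s=open("h.py").read().replace("def ray(","P={c:bot.camera_params(c) for c in('side','top','wrist')}\ndef ray(").replace("p=bot.camera_params(cam)","p=P[cam]")
open("h.py","w").write(s)
from h import *
o=bot.get_obs();print(o["eef_pos"])
rows([.448,.2545,.2],o=o);rows([.448,.2545,.142],o=o)
E
```

```text
[0.37610042 0.31232745 0.29037011]
lin [0.0843, 0.0903, -0.0376] dr [0.0, 0.0, 0.0]
lin [0.0843, 0.1483, -0.0376] dr [0.0, 0.0, 0.0]
```

```bash
python3 -m crank '[{"linear":[0.03,0,-0.013],"dr":[0,0,0],"hand":1},{"linear":[0.06,0.01,-0.027],"dr":[0,0,0],"hand":1},{"linear":[0.084,0.035,-0.037],"dr":[0,0,0],"hand":1},{"linear":[0.084,0.06,-0.037],"dr":[0,0,0],"hand":1},{"linear":[0.084,0.06,-0.037],"dr":[0,0,0],"hand":1},{"linear":[0.084,0.06,-0.037],"dr":[0,0,0],"hand":1}]'
python3 - <<'E'
from h import *
o=bot.get_obs();print(o["eef_pos"]);w=bot.read_camera("wrist");cv2.imwrite("pics/w2.png",w)
for t in("funnel_collar","flask_mouth"):
  print(t,[(d["xy"],d["score"],np.round(atz(ray("wrist",d["xy"],o),.1625 if t[1]=="u" else .131),4)) for d in bot.place_of("wrist",t)][:2])
g=cv2.GaussianBlur(cv2.cvtColor(w,cv2.COLOR_BGR2GRAY),(3,3),0).astype(float)
G=np.hypot(cv2.Sobel(g,6,1,0),cv2.Sobel(g,6,0,1));best=[]
for x in np.arange(.436,.461,.0015):
  for y in np.arange(.240,.268,.0015):
    U=[proj("wrist",(x+.03*np.cos(a),y+.03*np.sin(a),.1775),o) for a in np.arange(0,2*np.pi,.12)]
    best.append((sum(min(G[int(round(v)),int(round(u))],150) for u,v in U if 0<=v<419.4 and 0<=u<559.4),x,y))
print(np.round(sorted(best)[-5:],4).tolist())
rows([.448,.2545,.142])
E
```

```text
t: 3.03
eef_pos: [0.4469, 0.255, 0.2294]
tool_rot: [-0.701, 0.702, -0.092, 0.09]
contact_force: [-0.2, 0.8, 0.2]
gripper_width: 0.998
[0.44687249 0.25501663 0.22937347]
funnel_collar [([281.1, 223.2], 0.8, array([0.4454, 0.2536, 0.1625]))]
flask_mouth []
[[4049.9326, 0.4435, 0.255], [4189.7993, 0.442, 0.255], [4367.5226, 0.442, 0.2535], [4854.4793, 0.4465, 0.2535], [4985.1205, 0.445, 0.2535]]
lin [-0.0, 0.0898, -0.0016] dr [0.0, 0.0, 0.0]
```

```bash
python3 -m crank '[{"linear":[-0.001,0.03,-0.001],"dr":[0,0,0],"hand":1},{"linear":[-0.001,0.06,-0.001],"dr":[0,0,0],"hand":1},{"linear":[-0.001,0.087,-0.001],"dr":[0,0,0],"hand":1},{"linear":[-0.001,0.087,-0.001],"dr":[0,0,0],"hand":1},{"linear":[-0.001,0.087,-0.001],"dr":[0,0,0],"hand":-1},{"linear":[-0.001,0.087,-0.001],"dr":[0,0,0],"hand":-1},{"linear":[-0.001,0.087,-0.001],"dr":[0,0,0],"hand":-1},{"linear":[-0.001,0.087,-0.001],"dr":[0,0,0],"hand":-1},{"linear":[-0.001,0.087,-0.001],"dr":[0,0,0],"hand":-1},{"linear":[-0.001,0.087,-0.001],"dr":[0,0,0],"hand":-1}]' 35
python3 -m crank '[{"linear":[0,-0.01,0],"dr":[0,0,0],"hand":-1},{"linear":[0,-0.03,0],"dr":[0,0,0],"hand":-1},{"linear":[0,-0.055,0],"dr":[0,0,0],"hand":-1},{"linear":[0,-0.08,0],"dr":[0,0,0],"hand":-1},{"linear":[0,-0.1,0],"dr":[0,0,0],"hand":-1},{"linear":[0,-0.11,0],"dr":[0,0,0],"hand":-1},{"linear":[0,-0.11,0],"dr":[0,0,0],"hand":-1}]'
python3 - <<'E'
from h import *
w=bot.read_camera("wrist");s=bot.read_camera("side");t=bot.read_camera("top")
cv2.imwrite("pics/s3.png",np.hstack([s[90:230,170:310],w[60:340:2,140:420:2]]).repeat(2,0).repeat(2,1))
for t in("funnel_collar","flask_mouth"):
  for c in("side","top"): print(t,c,[(d["xy"],d["score"]) for d in bot.place_of(c,t)][:3])
print(bot.get_obs()["eef_pos"])
E
```

```text
t: 4.02
eef_pos: [0.4484, 0.254, 0.1455]
tool_rot: [0.702, -0.7, 0.091, -0.092]
contact_force: [-1.0, -1.3, 7.1]
gripper_width: 0.689
t: 4.6
eef_pos: [0.4486, 0.254, 0.2564]
tool_rot: [0.703, -0.7, 0.09, -0.093]
contact_force: [1.2, -0.2, -1.0]
gripper_width: 0.694
funnel_collar side [([235.5, 115.8], 0.67)]
funnel_collar top [([147.8, 223.2], 0.81)]
flask_mouth side [([235.9, 160.8], 0.85)]
flask_mouth top [([170.7, 231.6], 0.68)]
[0.4467047  0.25273885 0.25212766]
```

View pics/s3.png

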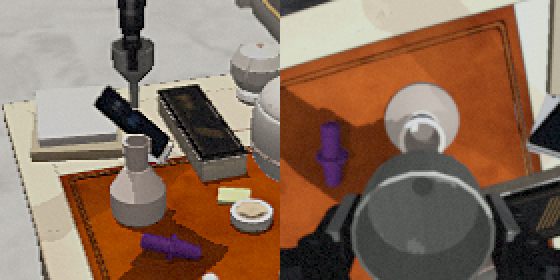

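```bash
python3 -m crank '[{"linear":[0.01,0,-0.02],"dr":[0,0,0],"hand":-1},{"linear":[0.03,0,-0.05],"dr":[0,0,0],"hand":-1},{"linear":[0.05,0,-0.085],"dr":[0,0,0],"hand":-1},{"linear":[0.07,0,-0.12],"dr":[0,0,0],"hand":-1},{"linear":[0.09,0,-0.155],"dr":[0,0,0],"hand":-1},{"linear":[0.11,0,-0.19],"dr":[0,0,0],"hand":-1},{"linear":[0.13,0,-0.225],"dr":[0,0,0],"hand":-1},{"linear":[0.15,0,-0.26],"dr":[0,0,0],"hand":-1},{"linear":[0.17,0,-0.295],"dr":[0,0,0],"hand":-1},{"linear":[0.19,0,-0.33],"dr":[0,0,0],"hand":-1}]'
python3 -m crank '[{"linear":[0.01,0,-0.02],"dr":[0,0,0],"hand":-1},{"linear":[0.01,0,-0.03],"dr":[0,0,0],"hand":-1},{"linear":[0.01,0,-0.03],"dr":[0,0,0],"hand":-1},{"linear":[0.01,0,-0.03],"dr":[0,0,0],"hand":-1}]'
python3 - <<'E'
from h import *
print("flask",tri(ray("side",(235.9,160.8)),ray("top",(170.7,231.6))),atz(ray("top",(170.7,231.6)),.131))
o=bot.get_obs();print(o["eef_pos"]);w=bot.read_camera("wrist");cv2.imwrite("pics/w4.png",w)
print([(d["xy"],d["score"],np.round(atz(ray("wrist",d["xy"],o),.088),4)) for d in bot.place_of("wrist","pot_rim")])
t=bot.read_camera("top");print([(d["xy"],d["score"],np.round(atz(ray("top",d["xy"],o),.088),4)) for d in bot.place_of("top","pot_rim")])
d=bot.search_frame("wrist","pot_rim");print([(np.round(e["extent"]),e["score"]) for e in d][:2])
E
```

```text
t: 5.78
eef_pos: [0.546, -0.1165, 0.2527]
tool_rot: [-0.701, 0.701, -0.092, 0.091]
contact_force: [0.6, 0.2, -1.5]
gripper_width: 0.693
t: 6.12
eef_pos: [0.5475, -0.1453, 0.2526]
tool_rot: [0.701, -0.701, 0.092, -0.091]
contact_force: [0.4, 1.2, -1.0]
gripper_width: 0.692
flask (array([0.44407974, 0.25509648, 0.12544079]), [0.001, 0.001]) [0.44467651 0.25331743 0.131     ]
[ 0.54750661 -0.1453402   0.25259402]
[([136.6, 181.2], 0.93, array([ 0.4973, -0.2863,  0.088 ]))]
[]
[(array([110., 145., 186., 211.]), 0.7), (array([548.,   1., 560.,  49.]), 0.6)]
```

View pics/w4.png

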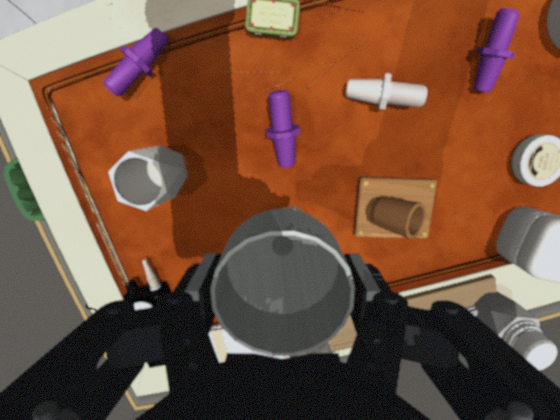

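```bash
python3 -m crank '[{"linear":[0,0,-0.02],"dr":[0,0,0],"hand":-1},{"linear":[-0.005,0,-0.05],"dr":[0,0,0],"hand":-1},{"linear":[-0.01,0.01,-0.085],"dr":[0,0,0],"hand":-1},{"linear":[-0.0125,0.02,-0.12],"dr":[0,0,0],"hand":-1},{"linear":[-0.0125,0.03,-0.149],"dr":[0,0,0],"hand":-1},{"linear":[-0.0125,0.03,-0.149],"dr":[0,0,0],"hand":-1},{"linear":[-0.0125,0.03,-0.149],"dr":[0,0,0],"hand":-1},{"linear":[-0.0125,0.03,-0.149],"dr":[0,0,0],"hand":-1}]'
python3 - <<'E'
from h import *
s=bot.read_camera("side")
for t in("funnel_collar","pot_rim"): print(t,[(d["xy"],d["score"]) for d in bot.place_of("side",t)][:2])
o=bot.get_obs();print(o["eef_pos"]);rows([.497,-.2865,.11],o=o)
p,f=proj("side",(.497,-.2865,.088)),proj("side",(o["eef_pos"]+[0,0,.018]));print(p,f)
E
```

```text
t: 7.03
eef_pos: [0.4984, -0.2857, 0.2233]
tool_rot: [0.702, -0.701, 0.091, -0.091]
contact_force: [-0.0, -0.1, -1.4]
gripper_width: 0.693
funnel_collar [([327.8, 246.9], 0.96), ([344.5, 266.0], 0.27)]
pot_rim [([322.8, 299.7], 0.9), ([328.4, 244.6], 0.69)]
[ 0.4988123  -0.28521522  0.22357217]
lin [-0.0015, 0.1136, -0.0018] dr [0.0, 0.0, 0.0]
[320.76167684 296.59721792] [327.36014637 242.6317082 ]
```

```bash
python3 -m crank '[{"linear":[-0.0015,0.03,-0.0015],"dr":[0,0,0],"hand":-1},{"linear":[-0.0015,0.06,-0.0015],"dr":[0,0,0],"hand":-1},{"linear":[-0.0015,0.085,-0.0015],"dr":[0,0,0],"hand":-1},{"linear":[-0.0015,0.105,-0.0015],"dr":[0,0,0],"hand":-1},{"linear":[-0.0015,0.115,-0.0015],"dr":[0,0,0],"hand":-1},{"linear":[-0.0015,0.12,-0.0015],"dr":[0,0,0],"hand":-1},{"linear":[-0.0015,0.124,-0.0015],"dr":[0,0,0],"hand":-1},{"linear":[-0.0015,0.124,-0.0015],"dr":[0,0,0],"hand":-1}]'
python3 -m crank '[{"linear":[0,0.002,0],"dr":[0,0,0],"hand":-1},{"linear":[0,0.004,0],"dr":[0,0,0],"hand":-1},{"linear":[0,0.006,0],"dr":[0,0,0],"hand":-1},{"linear":[0,0.008,0],"dr":[0,0,0],"hand":-1}]'
```

```text
t: 7.85
eef_pos: [0.4964, -0.2879, 0.0996]
tool_rot: [-0.701, 0.701, -0.091, 0.092]
contact_force: [0.2, -0.2, -1.2]
gripper_width: 0.688
t: 8.18
eef_pos: [0.4968, -0.2882, 0.0921]
tool_rot: [-0.701, 0.701, -0.091, 0.092]
contact_force: [1.2, 1.4, 11.0]
gripper_width: 0.693
```

```bash
python3 -m crank '[{"linear":[0,-0.002,0],"dr":[0,0,0],"hand":0.6},{"linear":[0,-0.002,0],"dr":[0,0,0],"hand":0.8},{"linear":[0,-0.002,0],"dr":[0,0,0],"hand":1},{"linear":[0,-0.002,0],"dr":[0,0,0],"hand":1},{"linear":[0,-0.002,0],"dr":[0,0,0],"hand":1},{"linear":[0,-0.02,0],"dr":[0,0,0],"hand":1},{"linear":[0,-0.055,0],"dr":[0,0,0],"hand":1},{"linear":[0,-0.09,0],"dr":[0,0,0],"hand":1},{"linear":[0,-0.12,0],"dr":[0,0,0],"hand":1},{"linear":[0,-0.15,0],"dr":[0,0,0],"hand":1}]'
python3 - <<'E'
from h import *
o=bot.get_obs();print(o["eef_pos"]);T=toolT(o);print(np.round(T,3))
w=bot.read_camera("wrist");s=bot.read_camera("side");t=bot.read_camera("top")
for n in("funnel_collar","pot_rim","stopper_barrel","stopper_seat","stand_mouth"):
  print(n,[(c,[(np.round(d["xy"]).tolist(),round(d["score"],2)) for d in bot.place_of(c,n)][:4]) for c in("side","wrist")])
print("expect",proj("side",(.497,-.2865,.108)),proj("side",(.497,-.2865,.088)))
cv2.imwrite("pics/s5.png",np.hstack([s[230:350,260:400].repeat(2,0).repeat(2,1),w[:240:1,280:560]]))
E
```

```text
t: 9.02
eef_pos: [0.4955, -0.2882, 0.2429]
tool_rot: [-0.701, 0.701, -0.092, 0.092]
contact_force: [0.1, -0.2, 0.3]
gripper_width: 0.997
[ 0.49554637 -0.28817122  0.24292054]
[[ 0.966  0.     0.257  0.496]
 [-0.257 -0.     0.966 -0.288]
 [ 0.    -1.    -0.     0.243]
 [ 0.     0.     0.     1.   ]]
funnel_collar [('side', [([324.0, 291.0], 0.6)]), ('wrist', [([287.0, 203.0], 0.77)])]
pot_rim [('side', [([322.0, 296.0], 0.82)]), ('wrist', [])]
stopper_barrel [('side', [([274.0, 234.0], 0.73), ([243.0, 210.0], 0.62), ([281.0, 272.0], 0.6)]), ('wrist', [([530.0, 108.0], 0.89), ([253.0, 85.0], 0.62), ([412.0, 124.0], 0.6)])]
stopper_seat [('side', [([295.0, 274.0], 0.78), ([263.0, 325.0], 0.76), ([257.0, 215.0], 0.72)]), ('wrist', [([510.0, 106.0], 0.84), ([414.0, 147.0], 0.61), ([272.0, 66.0], 0.61)])]
stand_mouth [('side', []), ('wrist', [])]
expect [321.48505664 290.22774861] [320.76167684 296.59721792]
```

View pics/s5.png

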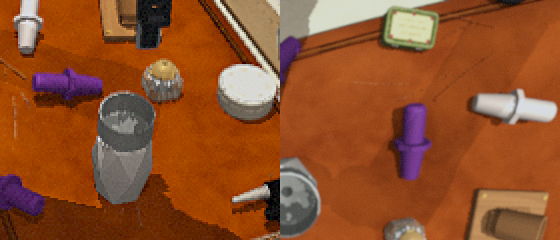

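```bash
python3 - <<'E'
from h import *
o=bot.get_obs();print(np.round(o["q"],3),o["eef_pos"])
print("barrel",tri(ray("side",(274,234)),ray("top",(288,215)),ray("wrist",(530,108),o)),atz(ray("wrist",(530,108),o),.025),atz(ray("top",(288,215)),.025))
print("seat",atz(ray("wrist",(510,106),o),.0189),atz(ray("top",(297,219)),.0189))
E
```

```text
[-0.045  0.335  0.587  1.824 -0.211  1.047  1.933] [ 0.49562263 -0.28800676  0.2407645 ]
barrel (array([0.48387908, 0.01201307, 0.02570257]), [0.0029, 0.0015, 0.0021]) [0.48236821 0.01058038 0.025     ] [0.48274073 0.01293433 0.025     ]
seat [ 0.47546417 -0.00943472  0.0189    ] [ 0.47351889 -0.00739238  0.0189    ]
```

```bash
python3 -m crank '[{"linear":[-0.009,0,0.029],"dr":[0,7,0],"hand":1},{"linear":[-0.018,0,0.058],"dr":[0,14,0],"hand":1},{"linear":[-0.027,0,0.087],"dr":[0,21,0],"hand":1},{"linear":[-0.036,0,0.116],"dr":[0,28,0],"hand":1},{"linear":[-0.045,0,0.145],"dr":[0,35,0],"hand":1},{"linear":[-0.054,0,0.174],"dr":[0,42,0],"hand":1},{"linear":[-0.063,0,0.203],"dr":[0,49,0],"hand":1},{"linear":[-0.072,0,0.23],"dr":[0,56,0],"hand":1},{"linear":[-0.081,0,0.26],"dr":[0,63,0],"hand":1},{"linear":[-0.089,0,0.287],"dr":[0,70,0],"hand":1}]'
python3 -m crank '[{"linear":[0,0,0],"dr":[0,7,0],"hand":1},{"linear":[0,0.02,0],"dr":[0,14,0],"hand":1},{"linear":[0,0.04,0],"dr":[0,21,0],"hand":1},{"linear":[0,0.06,0],"dr":[0,27,0],"hand":1},{"linear":[0,0.06,0],"dr":[0,27,0],"hand":1},{"linear":[0,0.06,0],"dr":[0,27,0],"hand":1}]'
python3 - <<'E'
from h import *
o=bot.get_obs();print(o["eef_pos"],np.round(o["q"],2));w=bot.read_camera("wrist");cv2.imwrite("pics/w6.png",w)
for n,z in(("stopper_barrel",.025),("stopper_seat",.0189),("stand_mouth",.059)):
  for d in bot.place_of("wrist",n)[:4]:print(n,d["xy"],round(d["score"],2),np.round(atz(ray("wrist",d["xy"],o),z),4))
for d in bot.cut_out("wrist","stopper_barrel")[:4]:
  m=d["pixels"];px=w[m].mean(0)
  ys,xs=np.nonzero(m);P=np.array([xs,ys],float);c=P.mean(1);e=np.linalg.svd((P-c[:,None])@(P-c[:,None]).T)[0][:,0]
  a,b=atz(ray("wrist",c-30*e,o),.02),atz(ray("wrist",c+30*e,o),.02);print(px.round(),c,np.degrees(np.arctan2(*(b-a)[1::-1])))
x=np.radians(248);X=np.array([np.cos(x),np.sin(x),0]);Y=np.array([0,0,-1.]);R=np.c_[X,Y,np.cross(X,Y)]
rows([.483,.012,.1],R,o)
E
```

```text
t: 10.5
eef_pos: [0.4833, 0.0123, 0.2413]
tool_rot: [0.529, -0.529, 0.469, -0.469]
contact_force: [0.9, 0.1, -0.0]
gripper_width: 0.999
t: 11.0
eef_pos: [0.483, 0.0106, 0.1809]
tool_rot: [0.407, -0.408, 0.578, -0.578]
contact_force: [-0.2, -0.1, -0.1]
gripper_width: 1.0
[0.48304516 0.01059857 0.18086834] [-0.76  0.27  0.73  2.09 -0.23  0.87 -0.25]
stopper_barrel [308.9, 309.6] 0.73 [ 0.4648 -0.1257  0.025 ]
stopper_barrel [283.7, 186.9] 0.63 [0.4848 0.0154 0.025 ]
stopper_barrel [194.1, 75.8] 0.6 [0.4429 0.1394 0.025 ]
stopper_seat [334.9, 303.8] 0.94 [ 0.494  -0.1326  0.0189]
stopper_seat [223.6, 77.7] 0.87 [0.4666 0.1296 0.0189]
stopper_seat [284.6, 210.2] 0.82 [ 0.4772 -0.0091  0.0189]
[96. 41. 81.] [330.04951034 303.91131665] -179.02162278182217
[133.  60. 114.] [217.96884735  78.98580824] 157.51446319741243
[170. 177. 183.] [284.30225853 203.68861124] -110.91923414007285
lin [-0.0015, 0.0809, -0.0004] dr [0.09, 2.4, 0.11]
```

View pics/w6.png

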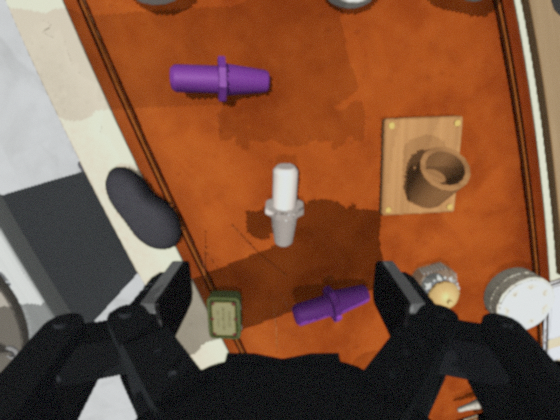

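```bash
python3 - <<'E'
from h import *
o=bot.get_obs()
C=np.array([atz(ray("wrist",q,o),.012) for q in((388,117),(462,116),(457,213),(384,214))])
print(np.round(C,4).tolist(),C.mean(0));e=C[0]+C[1]-C[2]-C[3];print("yaw",np.degrees(np.arctan2(e[1],e[0])))
print("mouth",atz(ray("wrist",(443,170),o),.059))
E
python3 -m crank '[{"linear":[-0.003,0.03,0],"dr":[0,1.5,0],"hand":1},{"linear":[-0.003,0.065,0],"dr":[0,1.5,0],"hand":1},{"linear":[-0.003,0.1,0],"dr":[0,1.5,0],"hand":1},{"linear":[-0.003,0.13,0],"dr":[0,1.5,0],"hand":1},{"linear":[-0.003,0.155,0],"dr":[0,1.5,0],"hand":1},{"linear":[-0.003,0.171,0],"dr":[0,1.5,0],"hand":0.6},{"linear":[-0.003,0.172,0],"dr":[0,1.5,0],"hand":0.2},{"linear":[-0.003,0.172,0],"dr":[0,1.5,0],"hand":-1},{"linear":[-0.003,0.172,0],"dr":[0,1.5,0],"hand":-1},{"linear":[-0.003,0.172,0],"dr":[0,1.5,0],"hand":-1}]' 50
python3 -m crank '[{"linear":[0,0,0],"dr":[0,0,0],"hand":-1},{"linear":[0,0,0],"dr":[0,0,0],"hand":-1},{"linear":[0,0,0],"dr":[0,0,0],"hand":-1}]'
```

```text
[[0.6055, 0.0447, 0.012], [0.6769, 0.0218, 0.012], [0.6524, -0.0764, 0.012], [0.5765, -0.0504, 0.012]] [ 0.62781476 -0.01508231  0.012     ]
yaw 74.5215410677249
mouth [ 0.62590598 -0.00964009  0.059     ]
t: 12.08
eef_pos: [0.486, 0.0138, 0.0107]
tool_rot: [-0.4, 0.398, -0.583, 0.584]
contact_force: [0.2, -0.5, 0.5]
gripper_width: 0.302
t: 12.33
eef_pos: [0.486, 0.014, 0.0105]
tool_rot: [-0.4, 0.398, -0.583, 0.584]
contact_force: [-0.3, 0.2, 7.9]
gripper_width: 0.264
```

```bash
python3 -m crank '[{"linear":[0,-0.01,0],"dr":[0,0,0],"hand":-1},{"linear":[0,-0.04,0],"dr":[0,0,0],"hand":-1},{"linear":[0,-0.075,0],"dr":[0,0,0],"hand":-1},{"linear":[0,-0.11,0],"dr":[0,0,0],"hand":-1},{"linear":[0,-0.145,0],"dr":[0,0,0],"hand":-1},{"linear":[0,-0.17,0],"dr":[0,0,0],"hand":-1},{"linear":[0,-0.18,0],"dr":[0,0,0],"hand":-1},{"linear":[0,-0.18,0],"dr":[0,0,0],"hand":-1}]'
python3 - <<'E'
from h import *
o=bot.get_obs();print(np.round(toolT(o),4))
w=bot.read_camera("wrist");s=bot.read_camera("side");t=bot.read_camera("top")
for n in("stopper_barrel","stopper_seat"):
  for c in("side","wrist","top"):print(n,c,[(np.round(d["xy"],1).tolist(),round(d["score"],2)) for d in bot.place_of(c,n)][:5])
T=toolT(o);g=T[:3,3]-.019*T[:3,1];ax=T[:3,:3]@np.array([-.9737,-.228,0])
print("grasp",g)
for n,p in(("end",g+.021*ax),("seat",g-.027*ax),("tip",g-.067*ax)):print(n,p.round(3),proj("side",p).round(),proj("wrist",p,o).round())
u,v=proj("side",g).round().astype(int)
cv2.imwrite("pics/s7.png",np.hstack([s[v-60:v+60,u-70:u+70].repeat(3,0).repeat(3,1),w[60:420,160:400]]))
E
```

```text
t: 13.0
eef_pos: [0.4858, 0.014, 0.1916]
tool_rot: [-0.401, 0.398, -0.583, 0.584]
contact_force: [0.3, 0.6, -1.2]
gripper_width: 0.258
[[-0.3623  0.0042  0.9321  0.4858]
 [-0.9321  0.0024 -0.3623  0.014 ]
 [-0.0037 -1.      0.003   0.1916]
 [ 0.      0.      0.      1.    ]]
stopper_barrel side [([281.3, 271.9], 0.92), ([245.6, 210.4], 0.7), ([273.4, 328.9], 0.7), ([273.3, 177.2], 0.57)]
stopper_barrel wrist [([190.0, 89.6], 0.86), ([280.7, 275.5], 0.79)]
stopper_barrel top [([423.8, 252.9], 0.89), ([347.4, 221.3], 0.71), ([232.3, 231.3], 0.55)]
stopper_seat side [([261.6, 326.2], 0.85), ([272.1, 186.7], 0.81), ([293.3, 274.0], 0.73), ([339.9, 266.1], 0.66), ([254.0, 214.4], 0.59)]
stopper_seat wrist [([284.1, 315.1], 0.81), ([219.6, 86.9], 0.58)]
stopper_seat top [([353.4, 207.9], 0.83), ([411.5, 262.3], 0.75), ([239.6, 222.1], 0.56)]
grasp [0.4857208  0.01395063 0.21063038]
end [0.493 0.033 0.215] [275. 171.] [285. 245.]
seat [ 0.476 -0.011  0.204] [274. 185.] [284. 324.]
tip [ 0.462 -0.047  0.195] [273. 197.] [284. 371.]
```

View pics/s7.png

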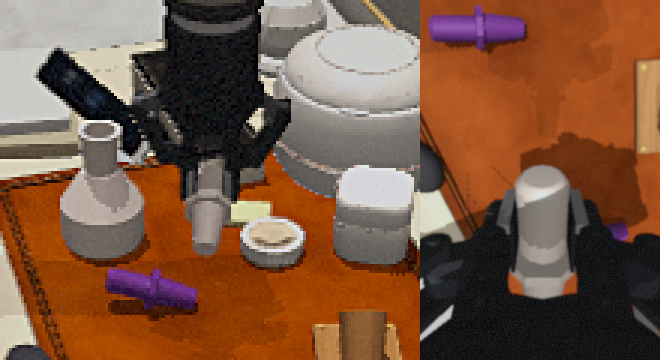

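```bash
cat >> h.py <<'E'
STAND=np.array([.6255,-.0103,.059]);SY=np.radians(74.2);SA=np.array([np.sin(np.radians(40))*np.cos(SY),np.sin(np.radians(40))*np.sin(SY),np.cos(np.radians(40))])
E
python3 - <<'E'
from h import *
from scipy.optimize import least_squares
o=bot.get_obs();T=toolT(o)
M=[("side",0,(273.3,177.2)),("side",-.027,(272.1,186.7)),("side",-.067,(272,200.5)),("wrist",0,(280.7,275.5)),("wrist",-.027,(284.1,315.1)),("wrist",.021,(282,241))]
def pts(p):
  ax=np.array([-np.cos(p[3]),-np.sin(p[3]),0]);return lambda s:T[:3,:3]@(p[:3]+s*ax)+T[:3,3]
def f(p):
  q=pts(p);r=[((proj(c,q(s),o)-uv)*(1 if c=="side" else .5)) for c,s,uv in M]
  return np.r_[np.ravel(r),(p[1]+.019)*500,(p[3]-.23)*20]
r=least_squares(f,[0,-.019,0,.23]);p=r.x;print(p.round(4),r.fun.round(1))
th=p[3]
h=np.array([np.cos(SY),np.sin(SY),0]);el=np.radians(50)-th
X=-h*np.cos(el)-np.array([0,0,1])*np.sin(el);Z=np.array([np.sin(SY),-np.cos(SY),0]);Y=np.cross(Z,X);R=np.c_[X,Y,Z]
b=p[:3];
for d in(.07,.0):
  B=STAND+SA*(.027+d);tcp=B-R@b;print(d,tcp.round(4));rows(tcp,R,o)
E
```

```text
[-0.0025 -0.0179 -0.0012  0.2951] [ 0.4  0.9  0.8 -0.2 -0.2 -1.1  0.6  0.6 -1.1 -0.  -0.  -0.4  0.5  1.3]
0.07 [0.6457 0.0567 0.1169]
lin [-0.099, 0.0713, 0.1349] dr [-1.51, -5.34, 33.14]
0.0 [0.6335 0.0134 0.0633]
lin [-0.0543, 0.125, 0.1392] dr [-1.51, -5.34, 33.14]
```

```bash
python3 -m crank '[{"linear":[-0.012,0,0.017],"dr":[0,-1,6],"hand":-1},{"linear":[-0.025,0,0.035],"dr":[0,-2,12],"hand":-1},{"linear":[-0.04,0,0.055],"dr":[0,-3,18],"hand":-1},{"linear":[-0.055,0,0.075],"dr":[-1,-4,24],"hand":-1},{"linear":[-0.07,0.01,0.095],"dr":[-1.5,-5,30],"hand":-1},{"linear":[-0.085,0.03,0.115],"dr":[-1.5,-5.3,33],"hand":-1},{"linear":[-0.099,0.05,0.135],"dr":[-1.5,-5.3,33],"hand":-1},{"linear":[-0.099,0.07,0.135],"dr":[-1.5,-5.3,33],"hand":-1},{"linear":[-0.099,0.07,0.135],"dr":[-1.5,-5.3,33],"hand":-1},{"linear":[-0.099,0.07,0.135],"dr":[-1.5,-5.3,33],"hand":-1}]' 60
python3 - <<'E'
from h import *
o=bot.get_obs();T=toolT(o);print(np.round(T,3),np.round(o["q"],2))
w=bot.read_camera("wrist");s=bot.read_camera("side");t=bot.read_camera("top")
p=np.array([-.0025,-.0179,-.0012,.2951]);ax=T[:3,:3]@[-np.cos(p[3]),-np.sin(p[3]),0];b=T[:3,:3]@p[:3]+T[:3,3]
print("ang",np.degrees(np.arccos(ax@SA)),"seat-mouth",(b-.027*ax-STAND).round(4),"along",SA*.07)
for c in("side","top","wrist"):
  print(c,[proj(c,x,o).round(1).tolist() for x in(b,b-.027*ax,b-.067*ax,STAND)],[[(np.round(d["xy"],1).tolist(),round(d["score"],2)) for d in bot.place_of(c,n)][:5] for n in("stopper_seat","stand_mouth")])
cv2.imwrite("pics/s8.png",np.hstack([s[150:270,260:390].repeat(3,0).repeat(3,1),w[60:420,140:500]]))
E
```

```text
t: 14.28
eef_pos: [0.6451, 0.0566, 0.1176]
tool_rot: [0.568, -0.249, 0.663, -0.42]
contact_force: [-0.7, 0.6, 0.2]
gripper_width: 0.256
[[-0.23   0.146  0.962  0.645]
 [-0.807  0.524 -0.273  0.057]
 [-0.544 -0.839 -0.003  0.118]
 [ 0.     0.     0.     1.   ]] [-0.22  0.6   0.42  1.87 -1.07  0.96  0.6 ]
ang 0.20960325612889105 seat-mouth [0.0116 0.0432 0.0543] along [0.01225129 0.04329513 0.05362311]
side [[324.6, 185.1], [324.7, 194.9], [324.9, 209.5], [325.3, 220.7]] [[([290.7, 272.2], 0.84), ([257.3, 212.8], 0.83), ([261.9, 325.9], 0.6), ([324.5, 193.7], 0.51)], []]
top [[267.4, 134.2], [275.9, 138.9], [287.9, 145.5], [296.3, 149.9]] [[([409.3, 259.7], 0.7), ([272.9, 138.9], 0.69)], []]
wrist [[282.3, 277.0], [282.3, 315.3], [282.2, 359.2], [283.4, 383.9]] [[([284.4, 314.5], 0.82), ([61.5, 250.9], 0.65)], []]
```

View pics/s8.png

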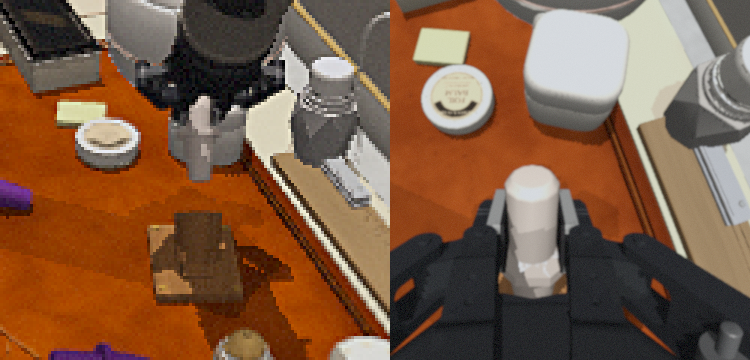

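```bash
python3 - <<'E'
from h import *
s=bot.read_camera("side")
for v in(200,204,207,224,228,232):print(v,[tuple(int(k) for k in x) for x in s[v,312:344]])
ds=bot.cut_out("side","stopper_barrel")
for d in ds[:5]:
  e=np.round(d["extent"]);m=d["pixels"]
  if 300<e[0]<345:
    for v in range(int(e[1]),int(e[3]),3):
      x=np.nonzero(m[v])[0]; print(v,x.min(),x.max()) if len(x) else 0
E
```

```text
200 [(0, 55, 143), (0, 55, 149), (0, 59, 154), (0, 73, 169), (28, 44, 94), (77, 81, 82), (83, 90, 94), (89, 94, 102), (92, 98, 102), (87, 92, 98), (79, 85, 95), (93, 98, 105), (97, 103, 113), (105, 108, 119), (105, 111, 123), (98, 105, 119), (148, 154, 170), (144, 154, 167), (107, 112, 123), (99, 103, 108), (96, 102, 109), (96, 100, 105), (93, 99, 103), (94, 101, 105), (95, 101, 104), (92, 96, 105), (92, 95, 98), (94, 102, 103), (45, 53, 67), (4, 21, 71), (5, 26, 64), (0, 7, 52)]
204 [(0, 50, 147), (0, 62, 151), (0, 57, 147), (0, 47, 145), (0, 56, 151), (0, 64, 158), (0, 65, 169), (0, 41, 115), (7, 38, 99), (3, 31, 102), (21, 52, 94), (86, 91, 99), (92, 99, 107), (95, 103, 118), (106, 118, 126), (107, 117, 125), (107, 111, 121), (105, 112, 121), (97, 104, 109), (94, 97, 98), (90, 99, 99), (96, 98, 97), (94, 98, 96), (93, 97, 100), (106, 109, 105), (51, 60, 80), (10, 29, 75), (5, 28, 88), (0, 11, 53), (11, 18, 38), (15, 30, 55), (0, 4, 35)]
207 [(0, 57, 148), (0, 55, 150), (0, 60, 154), (0, 54, 149), (0, 57, 147), (0, 60, 150), (0, 51, 146), (0, 60, 151), (0, 54, 151), (0, 63, 162), (
[... 1093 characters left out ...]
33, 57, 88), (30, 64, 89), (36, 59, 88), (0, 26, 51), (0, 53, 145), (0, 61, 147), (14, 65, 149), (0, 54, 142), (0, 69, 167), (0, 74, 170)]
232 [(67, 116, 168), (32, 66, 98), (30, 51, 83), (25, 54, 82), (34, 57, 91), (31, 61, 89), (30, 47, 75), (32, 61, 97), (28, 49, 73), (19, 40, 70), (18, 44, 75), (41, 60, 90), (3, 46, 76), (30, 53, 85), (31, 57, 86), (28, 51, 86), (34, 59, 86), (24, 50, 74), (21, 46, 75), (33, 56, 82), (21, 41, 68), (60, 101, 150), (64, 123, 179), (67, 124, 182), (44, 66, 103), (30, 58, 88), (6, 25, 62), (4, 18, 59), (0, 15, 54), (6, 30, 64), (0, 8, 50), (0, 18, 55)]
183 325 329
186 323 329
189 322 329
192 320 332
195 319 333
198 321 331
201 322 331
204 322 331
207 323 330
```

```bash
python3 -m crank '[{"linear":[0.0,0.0,-0.002],"dr":[0,0,0],"hand":-1},{"linear":[0.015,0.0045,-0.002],"dr":[0,0,0],"hand":-1},{"linear":[0.03,0.009,-0.002],"dr":[0,0,0],"hand":-1},{"linear":[0.042,0.013,-0.002],"dr":[0,0,0],"hand":-1},{"linear":[0.05,0.015,-0.002],"dr":[0,0,0],"hand":-1},{"linear":[0.055,0.017,-0.002],"dr":[0,0,0],"hand":-1},{"linear":[0.058,0.018,-0.002],"dr":[0,0,0],"hand":-1},{"linear":[0.06,0.0185,-0.002],"dr":[0,0,0],"hand":-1}]'
python3 - <<'E'
from h import *
s=bot.read_camera("side");cv2.imwrite("pics/s9a.png",s)
for n in("stopper_seat","stopper_barrel"):print([(np.round(d["xy"],1).tolist(),round(d["score"],2)) for d in bot.place_of("side",n)][:5])
o=bot.get_obs();print(o["eef_pos"],o["contact_force"].round(1))
E
python3 -m crank '[{"linear":[0.003,0.001,0],"dr":[0,0,0],"hand":-1},{"linear":[0.005,0.0015,0],"dr":[0,0,0],"hand":-1},{"linear":[0.007,0.002,0],"dr":[0,0,0],"hand":-1}]'
```

```text
t: 15.5
eef_pos: [0.6336, 0.0189, 0.071]
tool_rot: [0.57, -0.248, 0.662, -0.42]
contact_force: [-0.7, 0.3, -0.6]
gripper_width: 0.255
[([323.5, 218.4], 0.66), ([262.5, 325.1], 0.63), ([254.6, 213.8], 0.62), ([295.0, 273.7], 0.54)]
[([269.2, 330.6], 0.95), ([322.1, 298.4], 0.65), ([328.1, 206.8], 0.55), ([245.6, 211.4], 0.55), ([238.8, 160.7], 0.4)]
[0.63383821 0.01918385 0.07146809] [-0.2 -0.5 -1.5]
t: 15.9
eef_pos: [0.6331, 0.0159, 0.0671]
tool_rot: [0.571, -0.247, 0.662, -0.418]
contact_force: [-0.1, 3.9, 12.1]
gripper_width: 0.256
```

```bash
python3 -m crank '[{"linear":[0.001,0.0003,0],"dr":[0,0,0],"hand":-1},{"linear":[0.002,0.0006,0],"dr":[0,0,0],"hand":-1},{"linear":[0.002,0.0006,0],"dr":[0,0,0],"hand":-1}]'
python3 - <<'E'
from h import *
w=bot.read_camera("wrist");s=bot.read_camera("side");t=bot.read_camera("top")
for c in("side","wrist","top"):
  print(c,[[(np.round(d["xy"],1).tolist(),round(d["score"],2)) for d in bot.place_of(c,n)][:5] for n in("stopper_seat","stopper_barrel")])
  print([proj(c,STAND+SA*k,bot.get_obs()).round(1).tolist() for k in(0,.027,.048)])
o=bot.get_obs();print(o["eef_pos"],o["contact_force"].round(1))
E
```

```text
t: 16.15
eef_pos: [0.6334, 0.016, 0.067]
tool_rot: [0.572, -0.247, 0.662, -0.417]
contact_force: [-0.8, 5.5, 12.4]
gripper_width: 0.252
side [[([262.7, 325.6], 0.96), ([254.9, 213.6], 0.74), ([324.6, 219.5], 0.66), ([237.2, 158.8], 0.66), ([290.9, 274.5], 0.58)], [([272.2, 329.2], 0.9), ([282.8, 269.3], 0.75), ([247.5, 211.3], 0.64), ([327.8, 209.9], 0.42)]]
[[325.3, 220.7], [325.1, 210.8], [325.0, 203.1]]
wrist [[([282.1, 312.6], 0.87), ([28.5, 188.7], 0.64)], [([279.8, 275.2], 0.97)]]
[[283.6, 320.0], [284.0, 282.8], [284.4, 247.7]]
top [[([409.0, 261.3], 0.66), ([292.9, 152.3], 0.59), ([240.5, 222.5], 0.52)], [([424.4, 251.9], 0.88), ([234.4, 231.0], 0.83)]]
[[296.3, 149.9], [288.7, 145.7], [282.5, 142.4]]
[0.63338845 0.01602029 0.06695555] [-0.8  3.9 11.1]
```

```bash
python3 -m crank '[{"linear":[0,0,0],"dr":[0,0,0],"hand":-0.3},{"linear":[0,0,0],"dr":[0,0,0],"hand":0},{"linear":[0,0,0],"dr":[0,0,0],"hand":0.2},{"linear":[0,0,0],"dr":[0,0,0],"hand":0.2},{"linear":[0,0,0],"dr":[0,0,0],"hand":0.2},{"linear":[0,0,0],"dr":[0,0,0],"hand":0.2}]'
python3 - <<'E'
from h import *
w=bot.read_camera("wrist");s=bot.read_camera("side");t=bot.read_camera("top")
for c in("side","wrist","top"):
  print(c,[[(np.round(d["xy"],1).tolist(),round(d["score"],2)) for d in bot.place_of(c,n)][:5] for n in("stopper_seat","stopper_barrel")])
  for d in bot.cut_out(c,"stopper_barrel")[:4]:print(np.round(d["extent"]),round(d["score"],2))
o=bot.get_obs();print(o["eef_pos"],o["contact_force"].round(1),[proj("wrist",STAND+SA*k,o).round(1).tolist() for k in(0,.027,.048)])
cv2.imwrite("pics/s9.png",np.hstack([s[170:250,270:380].repeat(4,0).repeat(4,1),w[100:420,120:440]]))
E
```

```text
t: 17.1
eef_pos: [0.6317, 0.0127, 0.0637]
tool_rot: [0.569, -0.248, 0.662, -0.42]
contact_force: [-0.0, -1.3, 0.5]
gripper_width: 0.6
side [[([263.9, 328.6], 0.82), ([296.3, 271.9], 0.76), ([254.3, 212.9], 0.57), ([326.4, 222.3], 0.46)], [([275.1, 330.2], 0.77), ([246.2, 209.5], 0.74), ([280.9, 272.2], 0.68), ([327.6, 207.4], 0.57)]]
[250. 316. 280. 339.] 0.62
[276. 267. 306. 275.] 0.58
[238. 207. 272. 220.] 0.56
wrist [[([29.4, 178.2], 0.93), ([283.7, 301.5], 0.86)], [([284.6, 269.0], 0.94)]]
[245. 218. 324. 340.] 0.93
[  0. 152.  88. 206.] 0.69
top [[([411.0, 260.3], 0.89), ([292.7, 147.1], 0.8), ([238.1, 220.4], 0.79)], [([232.7, 231.5], 0.81), ([429.4, 200.3], 0.72), ([285.2, 146.9], 0.7)]]
[396. 248. 431. 272.] 0.97
[229. 206. 248. 230.] 0.64
[278. 139. 298. 156.] 0.49
[0.63186042 0.01292977 0.06399498] [-0.7 -0.4 -0.8] [[285.1, 313.2], [285.5, 275.1], [285.8, 238.9]]
```

View pics/s9.png

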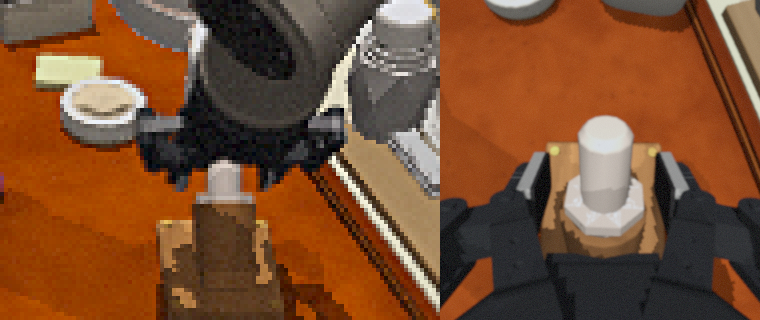

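The view shows the flange flat on the cup rim at about (222,200) in the left crop and (605,205) in the right, with the fingers clear of it. The stopper is parked, so I back out and turn the gripper in line with its axis.

```bash
python3 -m crank '[{"linear":[0,0,0],"dr":[0,0,0],"hand":0.4},{"linear":[0,-0.03,0],"dr":[0,0,0],"hand":0.5},{"linear":[0,-0.06,0],"dr":[0,0,0],"hand":0.6},{"linear":[0,-0.1,0],"dr":[0,0,0],"hand":0.6},{"linear":[0,-0.13,0],"dr":[0,0,0],"hand":0.6},{"linear":[0,-0.15,0],"dr":[0,0,0],"hand":0.6},{"linear":[0,-0.15,0],"dr":[0,0,0],"hand":0.6}]'
python3 - <<'E'
from h import *
h=np.array([np.cos(SY),np.sin(SY),0]);a=np.radians(40)
X=-h*np.cos(a)+np.array([0,0,np.sin(a)]);Y=-SA;R=np.c_[X,Y,np.cross(X,Y)]
o=bot.get_obs();print(o["eef_pos"],np.round(o["q"],2))
rows(STAND+SA*.112+[0,0,.06],R,o);rows(STAND+SA*.112,R,o)
E
```

```text
t: 18.28
eef_pos: [0.6108, -0.0702, 0.194]
tool_rot: [0.57, -0.246, 0.66, -0.423]
contact_force: [0.3, 0.1, 0.1]
gripper_width: 0.801
[ 0.61084041 -0.07019306  0.19397262] [-0.08  0.51  0.52  1.83 -0.93  1.15  0.64]
lin [-0.118, 0.0636, -0.0028] dr [-0.48, -0.36, -72.96]
lin [-0.0854, 0.1139, -0.0033] dr [-0.48, -0.36, -72.96]
```

```bash
python3 -m crank '[{"linear":[-0.012,0,0],"dr":[0,0,-7],"hand":0.6},{"linear":[-0.024,0.005,0],"dr":[0,0,-14],"hand":0.6},{"linear":[-0.036,0.01,0],"dr":[0,0,-21],"hand":0.6},{"linear":[-0.048,0.015,-0.001],"dr":[0,0,-28],"hand":0.6},{"linear":[-0.06,0.025,-0.001],"dr":[0,0,-35],"hand":0.6},{"linear":[-0.072,0.03,-0.001],"dr":[0,0,-42],"hand":0.6},{"linear":[-0.084,0.04,-0.002],"dr":[0,0,-49],"hand":0.6},{"linear":[-0.096,0.05,-0.002],"dr":[0,0,-56],"hand":0.6},{"linear":[-0.108,0.06,-0.003],"dr":[-0.5,-0.4,-63],"hand":0.6},{"linear":[-0.118,0.064,-0.003],"dr":[-0.5,-0.4,-70],"hand":0.6}]'
python3 -m crank '[{"linear":[0,0,0],"dr":[0,0,-3],"hand":0.6},{"linear":[0,0,0],"dr":[0,0,-3],"hand":0.6},{"linear":[0,0,0],"dr":[0,0,-3],"hand":0.6}]'
cat >> h.py <<'E'
def axR():
    h=np.array([np.cos(SY),np.sin(SY),0]);a=np.radians(40);X=-h*np.cos(a)+np.array([0,0,np.sin(a)]);return np.c_[X,-SA,np.cross(X,-SA)]
E
python3 - <<'E'
from h import *
o=bot.get_obs();print(o["eef_pos"],np.round(o["q"],2))
w=bot.read_camera("wrist");s=bot.read_camera("side");t=bot.read_camera("top");cv2.imwrite("pics/w10.png",w)
for n,k in(("stopper_seat",0),("stopper_barrel",.027)):
  print(n,[(c,proj(c,STAND+SA*k,o).round(1).tolist(),[(np.round(d["xy"],1).tolist(),round(d["score"],2)) for d in bot.place_of(c,n)][:5]) for c in("side","wrist","top")])
for d in bot.cut_out("wrist","stopper_barrel")[:4]:
  m=d["pixels"];ys,xs=np.nonzero(m);print(np.round(d["extent"]),round(d["score"],2),xs.mean(),ys.mean(),w[m].mean(0).round())
print("end",proj("wrist",STAND+SA*.048,o))
rows(STAND+SA*.112,axR(),o);rows(STAND+SA*.012,axR(),o)
E
```

```text
t: 19.12
eef_pos: [0.6431, 0.068, 0.1991]
tool_rot: [-0.227, 0.589, -0.397, 0.667]
contact_force: [1.0, 0.1, -0.8]
gripper_width: 0.795
t: 19.37
eef_pos: [0.6425, 0.0646, 0.1988]
tool_rot: [-0.209, 0.598, -0.383, 0.672]
contact_force: [0.1, -1.1, 0.6]
gripper_width: 0.803
[0.64252891 0.06459456 0.19878799] [-0.96  0.89  0.9   1.48 -0.03  1.36 -0.42]
stopper_seat [('side', [325.3, 220.7], [([295.0, 276.0], 0.76), ([254.9, 212.4], 0.74), ([322.5, 219.9], 0.49)]), ('wrist', [288.3, 160.8], [([286.9, 154.5], 0.85), ([222.3, 210.6], 0.84), ([187.0, 254.1], 0.8), ([62.9, 54.5], 0.62)]), ('top', [296.3, 149.9], [([352.5, 209.3], 0.85), ([237.0, 224.2], 0.84), ([292.4, 151.7], 0.83), ([412.8, 262.7], 0.6)])]
stopper_barrel [('side', [325.1, 210.8], [([282.4, 272.6], 0.75), ([271.1, 331.9], 0.74), ([327.1, 207.4], 0.6)]), ('wrist', [288.8, 165.0], [([289.2, 163.2], 0.93), ([199.6, 213.6], 0.89), ([202.6, 266.4], 0.79), ([27.2, 52.7], 0.73)]), ('top', [288.7, 145.7], [([347.8, 216.8], 0.97), ([236.0, 230.4], 0.77), ([424.1, 253.3], 0.58)])]
[266. 136. 310. 178.] 0.98 288.2545587162655 157.26987600291758 [190. 195. 197.]
[  0.  25. 116.  77.] 0.91 56.26003626003626 51.27868427868428 [122.  54. 103.]
[186. 198. 249. 227.] 0.83 217.20938628158845 212.03700361010831 [134.  65. 119.]
[284. 187. 322. 229.] 0.71 303.05727272727273 206.37545454545455 [112. 138. 158.]
end [289.26255239 168.83466737]
lin [-0.0311, 0.0444, 0.0045] dr [0.13, 0.67, 0.03]
lin [-0.0311, 0.1444, 0.0047] dr [0.13, 0.67, 0.03]
```

```bash
python3 -m crank '[{"linear":[-0.02,0.015,0.004],"dr":[0,0.6,0],"hand":0.6},{"linear":[-0.03,0.04,0.0045],"dr":[0,0.6,0],"hand":0.6},{"linear":[-0.031,0.065,0.0045],"dr":[0,0.6,0],"hand":0.6},{"linear":[-0.031,0.09,0.0045],"dr":[0,0.6,0],"hand":0.6},{"linear":[-0.031,0.115,0.0045],"dr":[0,0.6,0],"hand":0.6},{"linear":[-0.031,0.135,0.0045],"dr":[0,0.6,0],"hand":0.6},{"linear":[-0.031,0.144,0.0045],"dr":[0,0.6,0],"hand":0.6},{"linear":[-0.031,0.144,0.0045],"dr":[0,0.6,0],"hand":0.6}]'
python3 - <<'E'
from h import *
o=bot.get_obs();w=bot.read_camera("wrist");cv2.imwrite("pics/w11.png",w)
print([(n,[(np.round(d["xy"],1).tolist(),round(d["score"],2)) for d in bot.place_of("wrist",n)][:3]) for n in("stopper_seat","stopper_barrel")])
T=toolT(o);print("centre line px",proj("wrist",T[:3,3],o),proj("wrist",T[:3,3]-.019*T[:3,1],o),proj("wrist",T[:3,3]-.04*T[:3,1],o))
for d in bot.cut_out("wrist","stopper_barrel")[:2]:
  m=d["pixels"];ys,xs=np.nonzero(m);print(np.round(d["extent"]),xs.mean())
E
```

```text
t: 20.53
eef_pos: [0.6266, -0.005, 0.069]
tool_rot: [-0.206, 0.594, -0.386, 0.676]
contact_force: [0.8, 0.2, -0.2]
gripper_width: 0.802
[('stopper_seat', [([287.1, 243.3], 0.92)]), ('stopper_barrel', [([284.4, 271.3], 0.81), ([167.6, 287.0], 0.6)])]
centre line px [284.40901574 264.56277605] [284.71003275 283.83054754] [285.14582607 311.80931729]
[247. 211. 328. 317.] 285.0565106653932
[144. 262. 232. 295.] 191.99866666666668
```

```bash
python3 -m crank '[{"linear":[-0.004,0,0],"dr":[0,0,0],"hand":0.6},{"linear":[-0.004,0,0],"dr":[0,0,0],"hand":0},{"linear":[-0.004,0,0],"dr":[0,0,0],"hand":-0.4},{"linear":[-0.004,0,0],"dr":[0,0,0],"hand":-1},{"linear":[-0.004,0,0],"dr":[0,0,0],"hand":-1},{"linear":[-0.004,0,0],"dr":[0,0,0],"hand":-1},{"linear":[-0.004,0,0],"dr":[0,0,0],"hand":-1},{"linear":[-0.004,0,0],"dr":[0,0,0],"hand":-1},{"linear":[-0.004,0,0],"dr":[0,0,0],"hand":-1}]' 50
python3 -m crank '[{"linear":[0,-0.005,0],"dr":[0,0,0],"hand":-1},{"linear":[0,-0.02,0],"dr":[0,0,0],"hand":-1},{"linear":[0,-0.04,0],"dr":[0,0,0],"hand":-1},{"linear":[0,-0.06,0],"dr":[0,0,0],"hand":-1},{"linear":[0,-0.09,0],"dr":[0,0,0],"hand":-1},{"linear":[0,-0.12,0],"dr":[0,0,0],"hand":-1},{"linear":[0,-0.14,0],"dr":[0,0,0],"hand":-1},{"linear":[0,-0.15,0],"dr":[0,0,0],"hand":-1},{"linear":[0,-0.15,0],"dr":[0,0,0],"hand":-1}]'
python3 - <<'E'
from h import *
o=bot.get_obs();w=bot.read_camera("wrist")
print([(n,[(np.round(d["xy"],1).tolist(),round(d["score"],2)) for d in bot.place_of("wrist",n)][:3]) for n in("stopper_seat","stopper_barrel")])
x=np.radians(254.2);X=np.array([np.cos(x),np.sin(x),0]);Y=np.array([0,0,-1.]);R=np.c_[X,Y,np.cross(X,Y)]
print(np.round(o["q"],2));rows([.4445,.2545,.26],R,o);rows([.58,.12,.26],R,o)
print(np.round(toolT(o),3))
E
```

```text
t: 21.48
eef_pos: [0.6292, -0.0001, 0.0678]
tool_rot: [-0.207, 0.593, -0.385, 0.676]
contact_force: [0.1, 2.7, 3.7]
gripper_width: 0.263
t: 22.23
eef_pos: [0.6567, 0.094, 0.1836]
tool_rot: [-0.209, 0.593, -0.384, 0.676]
contact_force: [0.6, 0.7, -1.6]
gripper_width: 0.269
[('stopper_seat', [([282.9, 252.1], 0.89), ([68.0, 98.7], 0.76), ([195.3, 272.6], 0.64)]), ('stopper_barrel', [([200.5, 282.3], 0.92), ([279.4, 277.0], 0.88), ([34.9, 101.2], 0.64)])]
[-0.96  0.93  0.88  1.42 -0.06  1.39 -0.45]
lin [-0.0251, -0.121, -0.2477] dr [-0.09, -0.02, 39.85]
lin [0.0458, -0.0615, -0.0807] dr [-0.09, -0.02, 39.85]
[[-0.21  -0.173  0.962  0.657]
 [-0.738 -0.617 -0.272  0.094]
 [ 0.641 -0.768  0.002  0.184]
 [ 0.     0.     0.     1.   ]]
```

```bash
python3 -m crank '[{"linear":[0.005,-0.02,-0.015],"dr":[0,0,5],"hand":-1},{"linear":[0.01,-0.04,-0.035],"dr":[0,0,10],"hand":-1},{"linear":[0.01,-0.06,-0.06],"dr":[0,0,15],"hand":-1},{"linear":[0.01,-0.075,-0.09],"dr":[0,0,20],"hand":-1},{"linear":[0.005,-0.09,-0.12],"dr":[0,0,25],"hand":-1},{"linear":[0,-0.1,-0.15],"dr":[0,0,30],"hand":-1},{"linear":[-0.01,-0.11,-0.185],"dr":[0,0,35],"hand":-1},{"linear":[-0.018,-0.118,-0.22],"dr":[0,0,40],"hand":-1},{"linear":[-0.025,-0.121,-0.247],"dr":[0,0,40],"hand":-1},{"linear":[-0.025,-0.121,-0.247],"dr":[0,0,40],"hand":-1}]'
python3 -m crank '[{"linear":[0,0,0],"dr":[0,0,0],"hand":-1},{"linear":[0,0,0],"dr":[0,0,0],"hand":-1},{"linear":[0,0,0],"dr":[0,0,0],"hand":-1}]'
python3 - <<'E'
from h import *
o=bot.get_obs();T=toolT(o);print(np.round(T,4))
w=bot.read_camera("wrist");s=bot.read_camera("side");t=bot.read_camera("top")
print("flask",[(c,[(np.round(d["xy"],1).tolist(),round(d["score"],2)) for d in bot.place_of(c,"flask_mouth")][:3]) for c in("side","wrist","top")])
for n,k in(("stopper_seat",.012),("stopper_barrel",-.015)):
  P=T[:3,3]+T[:3,1]*k
  print(n,[(c,proj(c,P,o).round(1).tolist(),[(np.round(d["xy"],1).tolist(),round(d["score"],2)) for d in bot.place_of(c,n)][:4]) for c in("side","wrist","top")])
F=np.array([.4445,.254,.131]);print("F",proj("side",F),proj("wrist",F,o),proj("top",F))
# silhouettes in side picture: plug rows and neck rows
u,v=proj("side",T[:3,3]+T[:3,1]*.012).round().astype(int)
cv2.imwrite("pics/s12.png",np.hstack([s[v-40:v+80,u-60:u+60].repeat(4,0).repeat(4,1)[:420],w[0:420,140:440]]));print(u,v)
E
```

```text
t: 23.22
eef_pos: [0.4385, 0.2541, 0.2572]
tool_rot: [0.425, -0.429, 0.566, -0.562]
contact_force: [-0.6, 0.0, -2.1]
gripper_width: 0.264
t: 23.47
eef_pos: [0.4454, 0.2519, 0.2588]
tool_rot: [-0.425, 0.426, -0.565, 0.565]
contact_force: [0.2, -0.4, -1.9]
gripper_width: 0.266
[[-2.764e-01 -2.000e-04  9.610e-01  4.454e-01]
 [-9.610e-01 -1.300e-03 -2.764e-01  2.519e-01]
 [ 1.300e-03 -1.000e+00  2.000e-04  2.588e-01]
 [ 0.000e+00  0.000e+00  0.000e+00  1.000e+00]]
flask [('side', [([238.1, 159.8], 0.85)]), ('wrist', [([284.2, 197.7], 0.81)]), ('top', [([167.6, 226.4], 0.67)])]
stopper_seat [('side', [235.6, 124.4], [([262.4, 327.0], 0.85), ([292.6, 272.9], 0.79), ([231.4, 124.6], 0.69), ([252.8, 212.3], 0.51)]), ('wrist', [284.4, 254.0], [([325.5, 259.7], 0.84), ([285.3, 248.4], 0.56), ([382.4, 395.8], 0.56)]), ('top', [153.5, 226.9], [([239.1, 222.4], 0.77), ([409.9, 258.7], 0.69), ([353.3, 209.7], 0.56), ([151.4, 227.2], 0.49)])]
stopper_barrel [('side', [235.3, 115.6], [([274.8, 331.7], 0.77), ([238.6, 113.6], 0.76), ([244.5, 212.3], 0.68)]), ('wrist', [284.8, 278.7], [([279.9, 278.9], 0.91)]), ('top', [148.5, 225.7], [([425.4, 253.1], 0.76), ([146.0, 222.8], 0.73), ([347.9, 219.7], 0.62), ([231.1, 231.4], 0.56)])]
F [236.41503286 159.33838237] [281.93218649 197.58701179] [170.3711158  231.69530988]
236 124
```

View pics/s12.png

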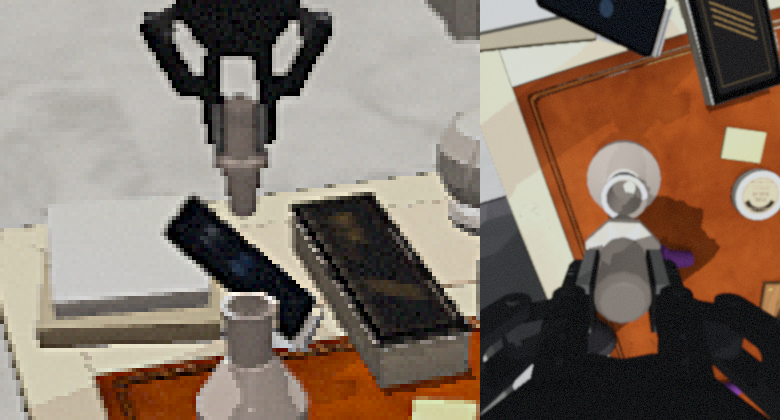

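```bash
python3 - <<'E'
from h import *
o=bot.get_obs();T=toolT(o);s=bot.read_camera("side");w=bot.read_camera("wrist")
for c in("side","wrist"):
 for n in("flask_mouth","stopper_barrel"):
  for d in bot.cut_out(c,n):
    e=np.round(d["extent"]);m=d["pixels"]
    if (c=="side" and (e[0]>245 or e[2]<225)) or (c=="wrist" and(e[0]>300 or e[2]<270)) or d["score"]<.4: continue
    print(c,n,e,round(d["score"],2));L=[]
    for v in range(int(e[1]),int(e[3])+1,3):
      x=np.nonzero(m[min(v,419)])[0]
      if len(x):L.append((v,int(x.min()),int(x.max())))
    print(L)
x,y,z=T[:3,3]
print("axis side",[(round(q,3),proj("side",(x,y,q)).round(1).tolist()) for q in(z+.019,z-.012,z-.052,.131)])
print("axis wrist",[(round(q,3),proj("wrist",(x,y,q),o).round(1).tolist()) for q in(z+.04,z-.012,z-.052,.131)])
print("F from side(238,160)",atz(ray("side",(238,160)),.131),"wrist(286,195)",atz(ray("wrist",(286,195),o),.131))
E
```

```text
side flask_mouth [223. 158. 253. 205.] 0.7
[(158, 233, 243), (161, 231, 245), (164, 231, 245), (167, 231, 244), (170, 231, 244), (173, 230, 246), (176, 229, 248), (179, 227, 249), (182, 225, 251), (185, 225, 252), (188, 225, 252), (191, 225, 252), (194, 225, 251), (197, 226, 250), (200, 229, 247), (203, 237, 239)]
side stopper_barrel [229. 108. 241. 139.] 0.73
[(108, 234, 237), (111, 232, 238), (114, 232, 238), (117, 231, 238), (120, 231, 238), (123, 230, 240), (126, 230, 240), (129, 231, 239), (132, 231, 239), (135, 232, 239)]
side stopper_barrel [237. 206. 271. 220.] 0.55
[(206, 242, 245), (209, 239, 256), (212, 240, 267), (215, 243, 270), (218, 254, 269)]
wrist flask_mouth [249. 141. 322. 220.] 0.59
[(141, 285, 288), (144, 270, 299), (147, 265, 304), (150, 261, 308), (153, 259, 310), (156, 257, 312), (159, 255, 314), (162, 253, 317), (165, 252, 318), (168, 250, 319), (171, 250, 320), (174, 249, 320), (177, 249, 321), (180, 249, 321), (183, 249, 321), (186, 249, 320), (189, 250, 319), (192, 251, 318), (195, 253, 316), (198, 255, 315), (201, 257, 313), (204, 259, 311), (207, 261, 30
[... 415 characters left out ...]
257, 307), (274, 257, 307), (277, 257, 308), (280, 256, 308), (283, 256, 308), (286, 255, 309), (289, 254, 310), (292, 254, 310), (295, 253, 310), (298, 253, 310), (301, 254, 310), (304, 254, 309), (307, 255, 308), (310, 256, 307), (313, 260, 306), (316, 264, 302), (319, 267, 298), (322, 276, 289)]
axis side [(np.float64(0.278), [234.9, 114.0]), (np.float64(0.247), [235.3, 124.1]), (np.float64(0.207), [235.7, 136.6]), (0.131, [236.5, 159.5])]
axis wrist [(np.float64(0.299), [285.2, 310.9]), (np.float64(0.247), [284.4, 254.0]), (np.float64(0.207), [284.0, 228.7]), (0.131, [283.6, 199.6])]
F from side(238,160) [0.44809257 0.24898775 0.131     ] wrist(286,195) [0.44778878 0.25669498 0.131     ]
```

```bash
python3 -m crank '[{"linear":[0,0.015,0.003],"dr":[0,0,0],"hand":-1},{"linear":[0,0.035,0.003],"dr":[0,0,0],"hand":-1},{"linear":[0,0.055,0.003],"dr":[0,0,0],"hand":-1},{"linear":[0,0.067,0.003],"dr":[0,0,0],"hand":-1},{"linear":[0,0.075,0.003],"dr":[0,0,0],"hand":-1},{"linear":[0,0.082,0.003],"dr":[0,0,0],"hand":-1},{"linear":[0,0.088,0.003],"dr":[0,0,0],"hand":-1},{"linear":[0,0.09,0.003],"dr":[0,0,0],"hand":-1}]'
python3 - <<'E'
from h import *
o=bot.get_obs();print(o["eef_pos"],o["contact_force"].round(1));s=bot.read_camera("side");w=bot.read_camera("wrist")
for c in("side","wrist"):
 for n in("flask_mouth","stopper_barrel"):
  for d in bot.cut_out(c,n):
    e=np.round(d["extent"])
    if not((c=="side" and (e[0]>245 or e[2]<225)) or (c=="wrist" and(e[0]>300 or e[2]<270)) or d["score"]<.4):print(c,n,e,[(v,*[int(k) for k in np.nonzero(d["pixels"][v])[0][[0,-1]]]) for v in range(int(e[1])+1,int(e[3])-1,4)])
E
```

```text
t: 25.03
eef_pos: [0.4474, 0.2525, 0.1689]
tool_rot: [0.426, -0.426, 0.565, -0.564]
contact_force: [-0.2, -0.9, -0.6]
gripper_width: 0.264
[0.44744061 0.25247974 0.16890247] [-0.2 -0.9 -0.6]
side flask_mouth [228. 158. 253. 203.] [(159, 231, 244), (163, 231, 244), (167, 232, 243), (171, 232, 243), (175, 230, 246), (179, 227, 248), (183, 225, 251), (187, 225, 252), (191, 225, 252), (195, 225, 252), (199, 228, 249)]
side flask_mouth [232. 136. 245. 164.] [(137, 234, 239), (141, 233, 240), (145, 234, 239), (149, 234, 240), (153, 232, 242), (157, 234, 241), (161, 234, 241)]
side stopper_barrel [240. 207. 270. 220.] [(208, 240, 258), (212, 240, 269), (216, 249, 270)]
side stopper_barrel [231. 136. 244. 163.] [(137, 236, 238), (141, 233, 239), (145, 234, 240), (149, 233, 240), (153, 232, 242), (157, 234, 241), (161, 235, 240)]
wrist flask_mouth [235. 148. 331. 235.] [(149, 273, 288), (153, 262, 302), (157, 256, 308), (161, 252, 312), (165, 249, 316), (169, 246, 319), (173, 244, 322), (177, 241, 324), (181, 239, 326), (185, 237, 327), (189, 236, 328), (193, 235, 329), (197, 235, 329), (201, 235, 330), (205, 235, 329), (209, 236, 328), (213, 237, 327), (217, 239, 326), (221, 241, 323), (225, 244, 321), (229, 247, 318), (233, 249, 315)]
wrist stopper_barrel [245. 215. 323. 321.] [(216, 276, 288), (220, 268, 297), (224, 263, 302), (228, 260, 305), (232, 255, 310), (236, 250, 314), (240, 247, 318), (244, 246, 319), (248, 247, 317), (252, 260, 305), (256, 260, 305), (260, 259, 305), (264, 259, 306), (268, 258, 306), (272, 258, 307), (276, 257, 307), (280, 256, 307), (284, 256, 308), (288, 255, 309), (292, 255, 310), (296, 255, 310), (300, 255, 310), (304, 255, 309), (308, 256, 307), (312, 260, 305), (316, 265, 301)]
```

```bash
python3 -m crank '[{"linear":[0,0.004,0.0005],"dr":[0,0,0],"hand":-1},{"linear":[0,0.008,0.0005],"dr":[0,0,0],"hand":-1},{"linear":[0,0.012,0.0005],"dr":[0,0,0],"hand":-1},{"linear":[0,0.015,0.0005],"dr":[0,0,0],"hand":-1}]'
python3 -m crank '[{"linear":[0,0.002,0],"dr":[0,0,0],"hand":-1},{"linear":[0,0.004,0],"dr":[0,0,0],"hand":-1},{"linear":[0,0.005,0],"dr":[0,0,0],"hand":-1}]'
```

```text
t: 25.67
eef_pos: [0.4477, 0.2522, 0.1536]
tool_rot: [0.426, -0.426, 0.565, -0.564]
contact_force: [-0.0, -0.2, -0.7]
gripper_width: 0.266
t: 25.92
eef_pos: [0.4478, 0.2522, 0.1489]
tool_rot: [0.426, -0.426, 0.565, -0.564]
contact_force: [-0.3, 0.2, -1.2]
gripper_width: 0.267
```

```bash
python3 -m crank '[{"linear":[0,0.001,0],"dr":[0,0,0],"hand":-1},{"linear":[0,0.002,0],"dr":[0,0,0],"hand":-1},{"linear":[0,0.003,0],"dr":[0,0,0],"hand":-1}]'
python3 -m crank '[{"linear":[0,0.001,0],"dr":[0,0,0],"hand":-1},{"linear":[0,0.002,0],"dr":[0,0,0],"hand":-1},{"linear":[0,0.003,0],"dr":[0,0,0],"hand":-1}]'
```

```text
t: 26.17
eef_pos: [0.448, 0.2523, 0.1463]
tool_rot: [0.426, -0.426, 0.565, -0.564]
contact_force: [-0.4, -0.1, -1.3]
gripper_width: 0.263
t: 26.42
eef_pos: [0.448, 0.2524, 0.1432]
tool_rot: [0.426, -0.426, 0.565, -0.564]
contact_force: [-0.4, -1.1, -1.6]
gripper_width: 0.265
```

```bash
python3 -m crank '[{"linear":[0,0.001,0],"dr":[0,0,0],"hand":-1},{"linear":[0,0.002,0],"dr":[0,0,0],"hand":-1},{"linear":[0,0.003,0],"dr":[0,0,0],"hand":-1}]'
python3 - <<'E'
from h import *
s=bot.read_camera("side");w=bot.read_camera("wrist")
for n in("stopper_seat","stopper_barrel","flask_mouth"):print(n,[(c,[(np.round(d["xy"],1).tolist(),round(d["score"],2)) for d in bot.place_of(c,n)][:4]) for c in("side","wrist")])
cv2.imwrite("pics/s13.png",s[100:220,170:310].repeat(5,0).repeat(5,1))
for v in range(140,176,2):print(v,s[v,238].tolist(),s[v,232].tolist())
E
```

```text
t: 26.67
eef_pos: [0.4485, 0.2526, 0.1417]
tool_rot: [0.426, -0.426, 0.565, -0.564]
contact_force: [-7.7, -3.1, 27.7]
gripper_width: 0.264
stopper_seat [('side', [([254.7, 212.1], 0.79), ([238.8, 158.1], 0.68), ([260.3, 326.9], 0.59), ([293.0, 270.9], 0.53)]), ('wrist', [([283.2, 251.4], 0.94)])]
stopper_barrel [('side', [([272.9, 330.8], 0.81), ([283.3, 270.0], 0.73), ([239.1, 148.8], 0.68), ([246.3, 212.1], 0.67)]), ('wrist', [([306.7, 314.5], 0.71), ([279.4, 280.0], 0.64)])]
flask_mouth [('side', [([235.6, 160.4], 0.86)]), ('wrist', [])]
140 [173, 196, 204] [18, 12, 7]
142 [182, 205, 216] [14, 8, 12]
144 [132, 146, 159] [12, 17, 16]
146 [101, 111, 119] [8, 13, 3]
148 [113, 118, 128] [73, 75, 80]
150 [85, 90, 102] [77, 79, 84]
152 [78, 85, 96] [75, 75, 78]
154 [97, 104, 113] [76, 79, 78]
156 [94, 101, 112] [75, 79, 80]
158 [92, 100, 113] [119, 136, 143]
160 [135, 141, 155] [76, 81, 90]
162 [77, 84, 93] [115, 117, 127]
164 [85, 89, 103] [104, 116, 123]
166 [89, 98, 107] [99, 102, 111]
168 [90, 96, 107] [98, 99, 105]
170 [90, 98, 107] [149, 170, 179]
172 [89, 98, 106] [153, 173, 181]
174 [86, 92, 99] [119, 131, 146]
```

```bash
python3 -m crank '[{"linear":[0,-0.002,0],"dr":[0,0,0],"hand":-1},{"linear":[0,-0.002,0],"dr":[0,0,0],"hand":-0.4},{"linear":[0,-0.002,0],"dr":[0,0,0],"hand":-0.2},{"linear":[0,-0.002,0],"dr":[0,0,0],"hand":0},{"linear":[0,-0.002,0],"dr":[0,0,0],"hand":0.3},{"linear":[0,-0.002,0],"dr":[0,0,0],"hand":0.3},{"linear":[0,-0.02,0],"dr":[0,0,0],"hand":0.3},{"linear":[0,-0.05,0],"dr":[0,0,0],"hand":0.3},{"linear":[0,-0.08,0],"dr":[0,0,0],"hand":0.3},{"linear":[0,-0.12,0],"dr":[0,0,0],"hand":0.3}]'
python3 - <<'E'
from h import *
s=bot.read_camera("side");o=bot.get_obs();w=bot.read_camera("wrist");t=bot.read_camera("top")
for n in("stopper_seat","stopper_barrel","flask_mouth","funnel_collar","pot_rim"):print(n,[(c,[(np.round(d["xy"],1).tolist(),round(d["score"],2)) for d in bot.place_of(c,n)][:4]) for c in("side","wrist","top")])
for d in bot.cut_out("side","stopper_barrel")+bot.cut_out("side","flask_mouth"):
    e=np.round(d["extent"])
    if e[0]<245 and e[2]>225 and e[3]<210:print(e,[(v,*[int(k) for k in np.nonzero(d["pixels"][v])[0][[0,-1]]]) for v in range(int(e[1])+1,int(e[3])-1,3)])
S=s[110:215,185:290].repeat(4,0).repeat(4,1);cv2.imwrite("pics/s14.png",np.hstack([S,w[:420,160:430]]))
E
```

```text
t: 27.9
eef_pos: [0.4468, 0.2514, 0.26]
tool_rot: [-0.424, 0.427, -0.564, 0.565]
contact_force: [0.1, 1.5, 0.3]
gripper_width: 0.649
stopper_seat [('side', [([291.8, 272.7], 0.91), ([256.0, 212.0], 0.75), ([262.5, 324.2], 0.72), ([237.8, 160.0], 0.61)]), ('wrist', [([277.9, 197.1], 0.57)]), ('top', [([413.9, 260.1], 0.98), ([169.1, 230.4], 0.79), ([241.2, 223.0], 0.7), ([349.8, 211.1], 0.67)])]
stopper_barrel [('side', [([273.1, 328.1], 0.89), ([247.0, 213.2], 0.72), ([280.4, 270.9], 0.62), ([237.3, 149.7], 0.5)]), ('wrist', [([296.0, 255.8], 0.92), ([274.3, 207.1], 0.86)]), ('top', [([347.9, 216.9], 0.92), ([426.8, 255.4], 0.63), ([232.7, 232.9], 0.62), ([168.0, 228.7], 0.58)])]
flask_mouth [('side', [([238.9, 160.7], 0.83)]), ('wrist', []), ('top', [([167.8, 229.3], 0.57)])]
funnel_collar [('side', [([324.8, 289.2], 0.8)]), ('wrist', []), ('top', [([425.4, 197.3], 0.59), ([425.1, 200.4], 0.52)])]
pot_rim [('side', [([323.1, 296.6], 0.69)]), ('wrist', []), ('top', [([423.8, 200.9], 0.76)])]Traceback (most recent call last):
  File "<stdin>", line 6, in <module>
IndexError: index 0 is out of bounds for axis 0 with size 0
```

```bash
python3 - <<'E'
from h import *
s=bot.read_camera("side");o=bot.get_obs();w=bot.read_camera("wrist")
for d in bot.cut_out("side","stopper_barrel")+bot.cut_out("side","flask_mouth"):
    e=np.round(d["extent"])
    if e[0]<245 and e[2]>225 and e[3]<210:
      L=[(v,np.nonzero(d["pixels"][v])[0]) for v in range(int(e[1])+1,int(e[3])-1,3)];print(e,[(v,int(x[0]),int(x[-1])) for v,x in L if len(x)])
print("axis",[proj("side",(.447,.253,z)).round(1).tolist() for z in(.131,.137,.158,.179)])
S=s[110:215,185:290].repeat(4,0).repeat(4,1);cv2.imwrite("pics/s14.png",np.hstack([S,w[:420,160:430]]))
E
```

```text
[232. 143. 248. 162.] [(144, 237, 237), (147, 234, 241), (150, 234, 241), (153, 234, 241), (156, 233, 242), (159, 232, 243)]
[226. 164. 254. 204.] [(165, 232, 244), (168, 233, 243), (171, 232, 244), (174, 231, 246), (177, 229, 248), (180, 227, 250), (183, 225, 251), (186, 225, 252), (189, 225, 252), (192, 225, 252), (195, 225, 251), (198, 227, 250), (201, 231, 246)]
axis [[237.3, 159.4], [237.3, 157.6], [237.0, 151.5], [236.8, 145.2]]
```

```bash
python3 - <<'E'
from h import *
s=cv2.imread("pics/s14.png")
S=s[:420:4,:420:4].astype(int).sum(2)  # side crop, origin col185,row110
W=s[:,420:]  # wrist crop, origin col160
for r in range(30,62):print(r+110,S[r,42:64].tolist())
x,y=.4475,.2535;far=np.array([.32,.94])*.012
for z in(.179,.182):print(z,"top edge",proj("side",(x+far[0],y+far[1],z)),"flange front bottom",proj("side",(x-far[0]*1.6,y-far[1]*1.6,z-.048)))
o=bot.get_obs()
print("wrist pred end",proj("wrist",(x,y,.179),o),"flange top",proj("wrist",(x,y,.137),o),"body",proj("wrist",(x,y,.045),o))
w=bot.read_camera("wrist")
for n in("stopper_barrel","flask_mouth"):
  for d in bot.cut_out("wrist",n)[:3]:print(n,np.round(d["extent"],1),round(d["score"],2))
g=cv2.cvtColor(w,cv2.COLOR_BGR2GRAY)
for v in range(150,270,6):print(v,g[v,240:326:3].tolist())
E
```

```text
140 [84, 141, 94, 22, 10, 27, 331, 610, 637, 542, 508, 572, 590, 523, 489, 571, 578, 588, 592, 592, 610, 492]
141 [150, 194, 222, 122, 59, 22, 41, 186, 613, 582, 573, 586, 593, 589, 584, 589, 591, 588, 589, 588, 608, 570]
142 [110, 191, 182, 115, 54, 42, 51, 29, 104, 596, 625, 596, 586, 588, 584, 583, 586, 589, 586, 589, 607, 566]
143 [136, 149, 124, 99, 116, 56, 24, 41, 0, 10, 549, 597, 582, 586, 586, 587, 587, 585, 588, 589, 602, 552]
144 [158, 166, 59, 69, 64, 40, 11, 41, 0, 607, 637, 630, 605, 582, 588, 588, 583, 585, 589, 595, 609, 555]
145 [66, 90, 88, 51, 40, 72, 44, 0, 653, 684, 647, 644, 641, 637, 606, 592, 583, 582, 594, 590, 600, 549]
146 [29, 79, 74, 68, 79, 25, 17, 582, 680, 662, 650, 650, 658, 640, 577, 587, 591, 591, 581, 582, 595, 625]
147 [75, 59, 53, 46, 59, 60, 7, 627, 594, 576, 560, 543, 427, 375, 371, 607, 626, 596, 587, 588, 591, 612]
148 [48, 65, 26, 72, 72, 32, 14, 246, 483, 568, 626, 495, 404, 327, 239, 56, 606, 637, 604, 591, 589, 596]
149 [0, 38, 53, 73, 3, 84, 72, 267, 294, 277, 272, 257, 284, 288, 271, 104, 0, 636, 659, 618, 595, 593]
150 [0, 0, 38, 19, 6
[... 4979 characters left out ...]
02, 68, 55, 55, 58, 53, 62, 64, 60, 62, 62, 58]
240 [74, 105, 108, 109, 112, 115, 117, 116, 114, 111, 109, 111, 111, 106, 108, 96, 58, 51, 53, 53, 55, 59, 57, 57, 58, 60, 52, 45, 45]
246 [90, 68, 106, 111, 112, 114, 112, 111, 113, 110, 108, 105, 108, 90, 59, 56, 50, 46, 43, 44, 40, 46, 42, 41, 49, 37, 39, 41, 41]
252 [78, 84, 84, 108, 108, 114, 115, 111, 111, 109, 107, 99, 68, 65, 61, 58, 44, 40, 36, 37, 38, 36, 40, 43, 37, 34, 37, 37, 55]
258 [97, 87, 75, 97, 109, 108, 110, 114, 108, 111, 108, 107, 70, 56, 54, 56, 43, 57, 47, 60, 57, 58, 56, 55, 60, 58, 56, 45, 53]
264 [100, 81, 90, 61, 106, 105, 107, 114, 114, 105, 69, 60, 58, 59, 60, 53, 41, 64, 65, 66, 66, 66, 65, 70, 70, 62, 65, 47, 61]
```

```bash
python3 -c "
from station import bot
print(bot.hand_in(), bot.get_obs()['t'])"
```

```text
the job is handed in; nothing more can be done
the job is handed in; nothing more can be done
```

I moved the funnel from the flask to the pot. I then parked the white stopper in the sloping stand, took it out again and set it in the flask's neck. I handed the job in at about 29 s of the 72 s allowed; the system gives no verdict.

**Funnel:** the picture after release shows it upright in the pot. At the end the trained networks still found collar and pot rim within about 2 px of the expected positions in the side camera.

**Stopper in the stand:** the picture after release shows the flange flat on the cup's rim. When I took the stopper out again, the gripper stayed at the barrel's width.

**Stopper in the flask:** I lowered it until it met firm contact of about 28 N at the expected height, then let go and backed off. I had used up the 12 pictures, so I checked the final state from pixel values only:
- **Height:** the barrel's top edge is within 1 px (about 3 mm) of the fully seated position, so the pictures alone are not much finer than the 4 mm limit.
- **Centring:** the barrel and flange line up with the neck to about 0.5 px in the side camera.
- **Tilt:** I estimate about 0.03 rad or less.

**Checks that disagreed:** in the wrist camera the stopper sat 2–3 px (about 2 mm) off the prediction. In the top camera the stopper_seat point in the stand was about 4 px off; I took that as network bias. I did not re-measure the inkwell and note block at the end, but no move went near them.

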